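# Check a turned plug in the limit snap gauge

## Task

Check the turned wooden plug that stands on the bench outside the tray: without gripping it, push it from behind with shut fingers, upright along the bench, in at the open end of the snap gauge, through the go gap and on until the no-go anvil stops it, and keep it pressed there lightly for about half a second, never forcing it. Then draw it back out of the open end without lifting it while it is in the gauge, and stand it upright in the wooden tray with the plugs already checked, knocking none of them over.

Things in the scene. Friction and masses are not known exactly. Their poses are not given: they have to be found in the camera images.
- plug: The plug to check: plain pale wooden cylinder, 50 mm diameter, 66 mm tall, about 0.1 kg (0.07 to 0.14), standing loose on the bench between the gauge and the tray. Origin: centre of its underside, z up.
- gauge: Grey horseshoe limit snap gauge, 30 mm tall (grip plate, screw heads to 35 mm), lying flat, screwed to the bench. Origin: on the bench in its open end (mouth), mid go gap; x points level from the mouth into the throat, y to the side of the two short anvils. Arms lie outside y = -36 and +42 mm, rounded noses reach x = -17 mm, outer lugs y = -85 and +91 mm, closed back x = 179 mm.
- go_anvil: Go anvil, first of the two short steel blocks: x = 0 to 14 mm, face at y = +26.5 mm in the gauge's frame (same origin and axes), 5 to 27 mm above the bench. Opposite, on the -y side, the long flat fixed anvil has its face at y = -26.5 mm from x = 0 to 86 mm: the go gap is 53 mm. The plug slides between them on the bench itself.
- nogo_anvil: No-go anvil, second short steel block, same height: x = 64 to 78 mm, face at y = +18.5 mm in the gauge's frame (same origin and axes). With the fixed anvil it leaves 45 mm, which stops the 50 mm plug against its front corner, plug centre then at about x = 49, y = -1.5 mm. Rigid.
- tray: Plywood tray, fixed, 190 mm (x) by 140 mm (y), walls 7 mm thick and 25 mm tall, floor 7 mm thick. Origin: centre of its underside. The two checked plugs stand in its +x half; the -x half is free.
- checked_a: Plug already checked, same size, standing in the tray at x = 56, y = 33 mm of the tray's frame. Origin: centre of its underside.
- checked_b: Plug already checked, same size, standing in the tray at x = 56, y = -33 mm of the tray's frame. Origin: centre of its underside.
There are look-alikes about, which are no part of the job. Leave any blue look-alike of the checked_a alone.

How it is judged (in metres and radians):
On the way, in this order (a step that is already met when the one before it is completed fails the run):
1. the plug, standing on the bench and pushed from behind, not gripped, has passed the go anvil (x of plug in the frame of gauge between 0.018 and 0.06 m and y of plug in the frame of gauge between -0.02 and 0.02 m and height (world z) of plug below 0.008 m and horizontal distance between the grasp point and plug above 0.02 m), for 0.05 s.
2. the plug is pressed lightly against the no-go anvil and stopped by it (contact force between plug and nogo_anvil above 0.4 N and x of plug in the frame of gauge above 0.042 m and linear speed of plug below 0.01 m/s and horizontal distance between the grasp point and plug above 0.02 m and contact force between the fingers and plug above 0.2 N), for 0.2 s.
At the end, for the whole second after the job is handed in: The plug stands upright (within 0.08 rad) and at rest on the tray's floor, inside its walls, released; the two checked plugs still stand upright (within 0.1 rad) on the tray's floor (x of plug in the frame of tray between -0.09 and 0.09 m and y of plug in the frame of tray between -0.065 and 0.065 m and z of each of plug, checked_a, checked_b in the frame of tray below 0.011 m and angle between plug's own z axis and vertical below 0.08 rad and linear speed of plug below 0.02 m/s and angle between each of checked_a, checked_b's own z axis and vertical below 0.1 rad); the robot touches nothing.
It fails at once if the plug is tipped over (angle between plug's own z axis and vertical above 0.6 rad).
It fails at once if the plug is lifted more than 10 mm while it is in the gauge (x of plug in the frame of gauge between -0.015 and 0.12 m and y of plug in the frame of gauge between -0.03 and 0.03 m and height (world z) of plug between 0.01 and 0.035 m).
It fails at once if the plug is forced: more than 30 N against the gauge (contact force between plug and gauge above 30 N).
It fails at once if the plug is forced into the no-go gap (x of plug in the frame of gauge between 0.056 and 0.1 m and y of plug in the frame of gauge between -0.02 and 0.02 m and height (world z) of plug below 0.02 m).
It fails at once if a checked plug is knocked over (angle between any of checked_a, checked_b's own z axis and vertical above 0.6 rad).
It also fails if it takes over 67 s, if anything falls off the work surface, if the arm or the gripper's body presses on something with over 40 N, if the wrist force passes 120 N, or if a joint passes its speed limit or range.

## Robot

A 6-joint arm with a two-finger parallel gripper is mounted at the origin on the work surface. World frame = base frame: x ahead of the robot, y to its left, z up, the work surface at z = 0. Lengths are in m, angles in degrees, forces in N, time in s.
With the tool pointing down it reaches from about 0.25 to 0.725 m from the base axis. Payload 9.7 kg.
Tool frame: the origin (TCP) lies where the fingers leave the gripper's body, on its centre line; the fingertips stand 73 mm ahead of it and the grasp point (between the pads) lies 54 mm ahead of it; y points along the fingers, x is the direction in which the jaws open and shut, and the axes are right-handed (so a half turn about y gives the same grasp; the last joint's range is limited). The gripper opens to 85 mm and grips with 20 to 120 N. Pads are 22 mm wide; open, the fingers measure 114 mm over their backs; the gripper's body (76 mm by 85 mm) begins 54 mm behind the grasp point. The pads swing forward as they close: fully open they stand 13 mm farther back than shut.
Start: joints at [-71.219, 4.979, 10.078, 95.1, 0, 90], TCP at [0.177, -0.521, 0.304] pointing down, gripper open.
Joint ranges: [-179.16, 179.16], [-48.56, 103.87], [-65.8, 70.77], [-126.05, 130.52], [-82.76, 87.17], [-180, 180]. Speed limits (degrees/s): [127.2, 127.2, 147.25, 180, 180, 180].

## Interface

Orientations are given as [roll, pitch, yaw] about the fixed x, y, z axes, in that order (R = Rz(yaw) Ry(pitch) Rx(roll)).
In Python, from workcell import sensors, imaging, bot, models gives the robot as it stands.
- The arm moves only by the tool arm_command, never from a script. Its argument "rows" is one flat list of numbers, 7 for each row, row after row: the shift along the tool's x, y, z in cm, then the turn, a rotation vector about the tool's x, y, z in degrees, then the gripper's target within -1 to 1 (fully open at 1, half-way at 0, shut at -1). A call has 1 to 12 rows; each row is the pose to reach, as a shift and turn from the pose commanded when the call began, along the tool's axes at that moment; what a row does not reach only later rows make up. A row lasts 1/12 s, in which the tool goes at most 41.7 mm and 7.16 degrees, less where a joint would pass 70% of its speed; a pose out of reach is approached as far as the arm can. A call with a gripper value outside its range is refused whole. The fingers move at their own pace and stop on an object; "force" is the grip in N (left out, the last holds). Time passes only in rows, so rows that repeat a pose let the fingers close. It gives the time, the measured TCP pose, the force and the opening at its end, in the units of the state.
- sensors.get_obs(): the state, without advancing time (a new reading comes with each control period).
- imaging.camera(name): name is "scene" or "side" or "wrist"; returns a dict with "pixels" (400x640x3 uint8, blue, green, red), "z_map" (400x640 float32, m along the optical axis (not along the pixel's ray), 0 where there is no reading), "camera_matrix" (3x3 intrinsics, pixels), "world_from_camera" (4x4, takes a point from camera to world coordinates). Camera axes: x right, y up, looking along -z (the intrinsics and any distortion apply to the point x, -y, -z); pixel columns grow to the right and rows downward; lengths in m; the calibration is good to about 2 mm. A picture is of the moment at which its call begins.
- bot.job_done(): hands the job in, once; it reports no verdict.
Trained networks look in the newest picture that a camera, given by its name, has taken for a name from the list of things; names that differ only in an ending like _2 or _b are one class to them, and where a whole thing is asked for, a point or a joint stands for the part that bears it (a point fixed in the world has none). Each returns a list of dicts, best first, with "conf" (0 to 1); they miss things now and then, are a little off and sometimes report something else, mostly with a low value. They report only what shows in the picture. A call takes as long as a camera call. They do not tell look-alikes from the thing itself.
- models.search_frame(thing, camera): "extent" ([centre column, centre row, width, height] in pixels, round what is visible of it).
- models.spot_point(thing, camera): "location" ([column, row] in pixels: a listed point, or the origin of a listed thing).
The state is a dict: "time": time; "q": joint angles; "qd": joint speeds; "joint_efforts": joint torques, N m; "ee_pos": TCP position; "tcp_rot": TCP orientation; "wrist_force": force on the tool from outside, world axes, zero at the start; "torque": the same for the moment, N m; "opening": finger opening in m.
Only numpy, scipy, OpenCV 4.12 (cv2) and the standard library are available. Lean on these libraries where they do the work, as an engineer would, in place of code of your own. Each camera call takes 0.05 s, during which the arm holds its last target.

## Working session

There is one attempt and no reset: what is moved stays moved. The work goes in short steps, Python scripts to look and compute and a tool call to move; the robot and the scene stay as the last step left them, time stands still between calls to the robot, and variables do not carry over. Pictures are saved under pics/ and viewed, and the job is handed in when it is done.

Besides the shell and the picture viewer there is one more tool, called as a command line: name --argument value ..., lists and objects as JSON in quotes. arm_command: Moves the arm, as the interface text tells. Its arguments: {"type":"object","properties":{"rows":{"type":"array","items":{"type":"number"}},"force":{"type":"number"}},"required":["rows"]}

```bash
mkdir -p pics; cat > h.py <<'E'
import numpy as np, cv2
from workcell import sensors, imaging, bot, models
def snap(n,f):
    c=imaging.camera(n); cv2.imwrite('pics/'+f+'.png',c['pixels']); np.savez('pics/'+f+'.npz',z=c['z_map'],K=c['camera_matrix'],T=c['world_from_camera']); return c
def cloud(c):
    z=c['z_map'];K=c['camera_matrix'];T=c['world_from_camera']
    v,u=np.mgrid[:z.shape[0],:z.shape[1]]
    P=np.stack([(u-K[0,2])/K[0,0]*z,-(v-K[1,2])/K[1,1]*z,-z],-1)
    W=P@T[:3,:3].T+T[:3,3]; W[z==0]=np.nan; return W
def proj(c,p):
    K=c['camera_matrix'];T=c['world_from_camera']
    q=(np.array(p)-T[:3,3])@T[:3,:3]
    return K[0,0]*q[0]/-q[2]+K[0,2], K[1,1]*-q[1]/-q[2]+K[1,2]
E
python3 - <<'E'
from h import *
print(sensors.get_obs())
for n in ['scene','side','wrist']:
    c=snap(n,n+'0'); W=cloud(c); print(n,c['world_from_camera'].round(3).tolist())
    for t in ['plug','gauge','go_anvil','nogo_anvil','tray','checked_a']:
        for f,k in ((models.search_frame,'extent'),(models.spot_point,'location')):
            for d in f(t,n)[:4]:
                x=np.array(d[k]); a=W[min(399,max(0,int(x[1]))),min(639,max(0,int(x[0])))]
                print(t,k,x.round(0),round(d['conf'],2),a.round(3))
E
```

```text
{'time': 0.0, 'q': array([-7.12172755e+01,  5.01079796e+00,  1.00342026e+01,  9.51001761e+01,
       -6.59447708e-04,  9.00001944e+01]), 'qd': array([ 0.05873238,  0.02100694,  0.07369762,  0.0909715 , -0.00554325,
       -0.02199855]), 'joint_efforts': array([-5.68423347e-04, -5.20388746e+01,  4.64803147e+01,  1.65205181e-02,
       -6.27136001e-05, -3.36587355e-06]), 'ee_pos': array([ 0.17704218, -0.52058002,  0.30318366]), 'tcp_rot': array([-9.00006597e+01,  7.67714592e-02, -7.12174699e+01]), 'wrist_force': array([-0.30611639, -0.17588176,  0.63662655]), 'torque': array([-0.0320891 ,  0.00424061,  0.01674352]), 'opening': 0.08557871784321366}
scene [[-0.772, -0.477, 0.421, 0.898], [0.636, -0.573, 0.517, 0.477], [-0.005, 0.666, 0.746, 0.73], [0.0, 0.0, 0.0, 1.0]]
plug extent [334. 201.  33.  40.] 0.76 [0.491 0.024 0.054]
plug location [329. 208.] 0.57 [0.498 0.017 0.033]
plug location [230. 182.] 0.36 [ 0.599 -0.205 -0.002]
gauge extent [210. 203.  98.  82.] 0.6 [ 0.666 -0.174  0.   ]
gauge location [227. 183.] 0.72 [ 0.604 -0.205 -0.001]
go_anvil extent [237. 184.   7.  11.] 0.49 
[... 1046 characters left out ...]
 165.  74.  38.] 0.16 [ 0.655 -0.124  0.032]
tray extent [261. 279. 129.  80.] 0.78 [0.565 0.256 0.006]
tray location [268. 277.] 0.85 [0.556 0.251 0.007]
checked_a extent [255. 205.  28.  39.] 0.97 [0.642 0.103 0.055]
checked_a extent [248. 240.  30.  41.] 0.92 [0.603 0.221 0.062]
checked_a extent [362. 293.  34.  48.] 0.87 [0.375 0.291 0.057]
checked_a extent [225. 261.  32.  44.] 0.67 [0.617 0.285 0.059]
checked_a location [253. 217.] 0.93 [0.648 0.105 0.023]
checked_a location [226. 277.] 0.86 [0.617 0.287 0.024]
checked_a location [359. 307.] 0.55 [0.377 0.292 0.029]
wrist [[0.321, 0.912, 0.255, 0.241], [-0.947, 0.31, 0.086, -0.498], [-0.001, -0.269, 0.963, 0.373], [0.0, 0.0, 0.0, 1.0]]
```

View images.

View pics/scene0.png

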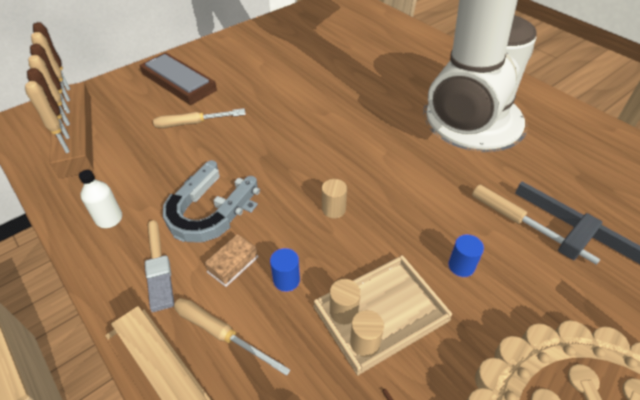

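View pics/side0.png

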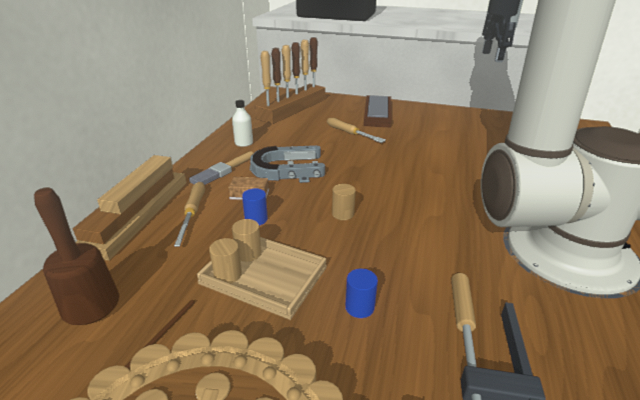

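```bash
cat >> h.py <<'E'
def topmap(c,x0,x1,y0,y1,s=2000):
    W=cloud(c).reshape(-1,3); C=c['pixels'].reshape(-1,3)
    m=(W[:,0]>x0)&(W[:,0]<x1)&(W[:,1]>y0)&(W[:,1]<y1)
    W=W[m];C=C[m]; return W,C
def fitcircle(P,r=None):
    from scipy.optimize import least_squares
    f=lambda p:np.hypot(P[:,0]-p[0],P[:,1]-p[1])-(r or p[2])
    return least_squares(f,[*P.mean(0),0.025][:3],loss='soft_l1',f_scale=.001).x
E
python3 - <<'E'
from h import *
for n in ['scene','side']:
    c=imaging.camera(n)
    for nm,x0,x1,y0,y1 in [('plug',.42,.55,-.04,.09),('blue1',.6,.7,.06,.15),('blue2',.34,.46,.22,.35),('A',.58,.70,.16,.34)]:
        W,C=topmap(c,x0,x1,y0,y1)
        hi=W[W[:,2]>.055]
        print(n,nm,len(hi),hi.max(0).round(3),hi.min(0).round(3),(hi.max(0)+hi.min(0)).round(4)/2)
        s=W[(W[:,2]>.012)&(W[:,2]<.06)]
        if nm=='plug': print('circ',fitcircle(s[:,:2],.025).round(4), 'top',fitcircle(hi[:,:2]).round(4))
c=imaging.camera('scene')
W,C=topmap(c,.5,.85,-.4,-.05)
im=np.zeros((700,700,3),np.uint8)
for p,q in zip(W,C):
    a,b=int((p[0]-.5)*2000),int((-.05-p[1])*2000)
    im[max(0,b-2):b+3,max(0,a-2):a+3]=q if p[2]<.01 else (np.clip(q*0.6+np.array([0,0,100]) if p[2]<.025 else q*.6+np.array([100,0,0]) if p[2]<.032 else q*.6+np.array([0,100,0]),0,255))
cv2.imwrite('pics/top0.png',cv2.resize(im,(560,560)))
cv2.imwrite('pics/gz.png',cv2.resize(c['pixels'][150:250,150:290],(784,560),interpolation=cv2.INTER_CUBIC))
E
```

```text
scene plug 424 [0.502 0.03  0.069] [ 0.452 -0.019  0.055] [0.47725 0.00585 0.0622 ]
circ [0.4761 0.0046 0.025 ] top [0.4791 0.0081 0.0189]
scene blue1 583 [0.681 0.105 0.068] [0.631 0.06  0.055] [0.65585 0.0828  0.0613 ]
scene blue2 576 [0.41  0.29  0.068] [0.36  0.242 0.055] [0.3849 0.266  0.0617]
scene A 1656 [0.657 0.289 0.075] [0.595 0.174 0.055] [0.626   0.23165 0.0652 ]
side plug 297 [0.496 0.033 0.068] [ 0.447 -0.018  0.055] [0.47175 0.0072  0.0616 ]
circ [0.4719 0.0051 0.025 ] top [0.4707 0.0101 0.0193]
side blue1 311 [0.674 0.107 0.068] [0.626 0.061 0.055] [0.65005 0.0837  0.06175]
side blue2 655 [0.404 0.293 0.068] [0.355 0.242 0.055] [0.37965 0.26725 0.06155]
side A 1150 [0.65  0.291 0.075] [0.59  0.176 0.055] [0.62025 0.23315 0.06515]
```

View pics/gz.png

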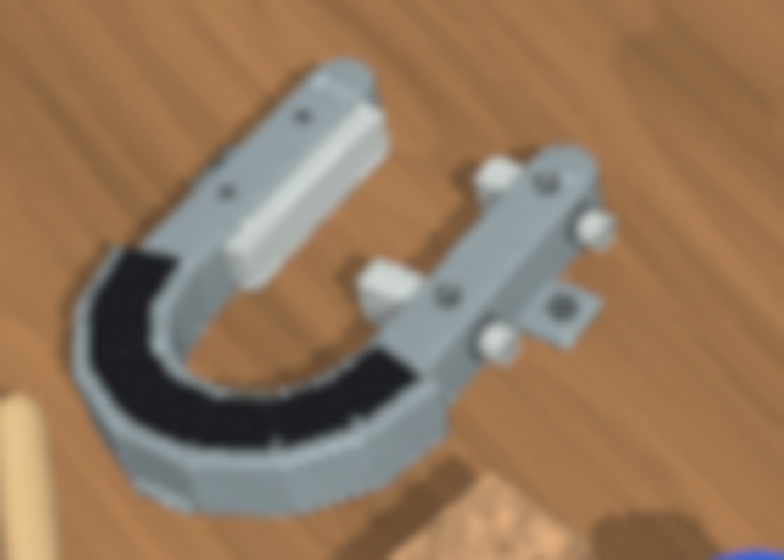

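View pics/top0.png

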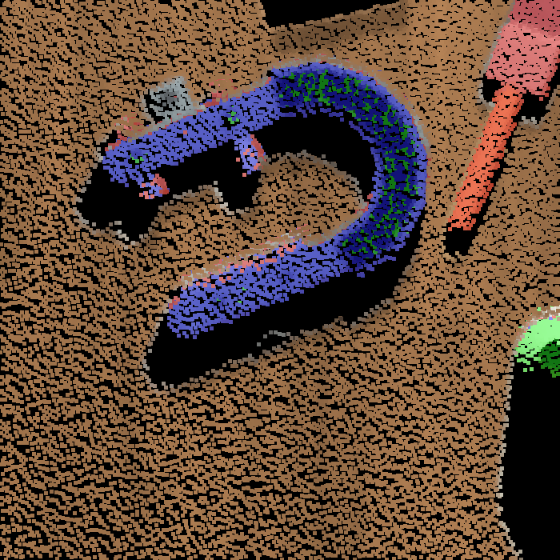

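View pics/wrist0.png

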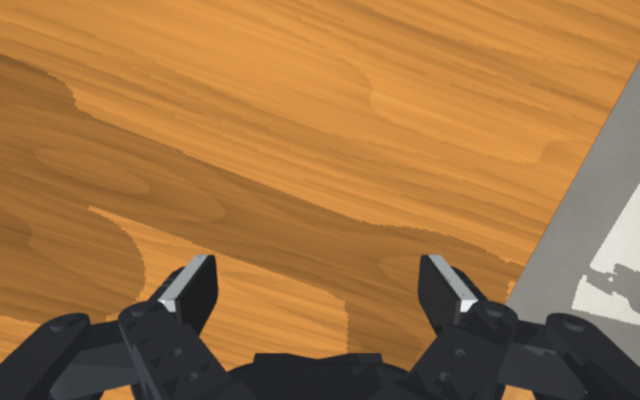

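```bash
python3 - <<'E'
from h import *
for n in ['scene','side']:
    c=imaging.camera(n)
    W,C=topmap(c,.5,.85,-.4,-.05)
    # gauge arm top grey z 0.026-.036, not black
    m=(W[:,2]>.026)&(W[:,2]<.037)
    P=W[m]
    # restrict to gauge region
    P=P[(P[:,0]<.78)&(P[:,1]>-.3)]
    print(n,len(P),P.min(0).round(3),P.max(0).round(3))
    (cx,cy),(w,h),a=cv2.minAreaRect((P[:,:2]*1000).astype(np.float32)); print('minarea',cx,cy,w,h,a)
    bench=W[(W[:,2]<.01)]; print('bench z',np.median(bench[:,2]))
E
```

```text
scene 2280 [ 0.565 -0.259  0.026] [ 0.768 -0.086  0.036]
minarea 674.3844604492188 -166.5601806640625 192.8350067138672 142.75123596191406 22.581073760986328
bench z -0.0012422203214764727
side 972 [ 0.56  -0.262  0.026] [ 0.761 -0.083  0.036]
minarea 666.125732421875 -163.96665954589844 190.1875 137.7477264404297 24.022380828857422
bench z 4.1560427820108714e-05
```

arm_command --rows '[-27,-7,53,0,0,0,-1,-27,-7,53,0,0,0,-1,-27,-7,53,0,0,0,-1,-27,-7,53,0,0,0,-1,-27,-7,53,0,0,0,-1,-27,-7,53,0,0,0,-1,-27,-7,53,0,0,0,-1,-27,-7,53,0,0,0,-1,-27,-7,53,0,0,0,-1,-27,-7,53,0,0,0,-1,-27,-7,53,0,0,0,-1,-27,-7,53,0,0,0,-1]' --force 20

```text
time: 3.2
ee_pos: [0.5245, -0.1629, 0.3628]
tcp_rot: [-90.0, -0.0, -71.2]
wrist_force: [0.4, -0.9, 0.9]
opening: 0.0001
```

arm_command --rows '[-4,0,9,0,0,0,-1,-4,0,9,0,0,0,-1,-4,0,9,0,0,0,-1,-4,0,9,0,0,0,-1,-4,0,9,0,0,0,-1]'

```text
time: 3.62
ee_pos: [0.5962, -0.0973, 0.3616]
tcp_rot: [-90.1, 0.0, -71.1]
wrist_force: [-0.4, -0.6, 0.3]
opening: 0.0002
```

```bash
python3 - <<'E'
from h import *
o=sensors.get_obs(); print(o['time'],o['ee_pos'],o['tcp_rot'],o['wrist_force'])
c=snap('wrist','w1'); W=cloud(c); print(c['camera_matrix'].round(1).tolist(),c['world_from_camera'].round(3).tolist())
for t in ['plug','gauge','go_anvil','nogo_anvil']:
    for d in models.spot_point(t,'wrist')[:2]:
        x=np.array(d['location']); print(t,x.round(),round(d['conf'],2),W[int(x[1]),int(x[0])].round(3))
E
```

```text
3.6167 [ 0.59617896 -0.09727876  0.36163675] [-9.00668555e+01  2.58374723e-02 -7.11173851e+01] [-0.37380155 -0.62194355  0.31041945]
[[337.4, 0.0, 317.5], [0.0, 337.4, 201.4], [0.0, 0.0, 1.0]] [[0.323, 0.911, 0.256, 0.66], [-0.946, 0.311, 0.086, -0.075], [-0.001, -0.27, 0.963, 0.43], [0.0, 0.0, 0.0, 1.0]]
plug [217. 223.] 0.93 [ 0.495 -0.003  0.05 ]
```

View pics/w1.png

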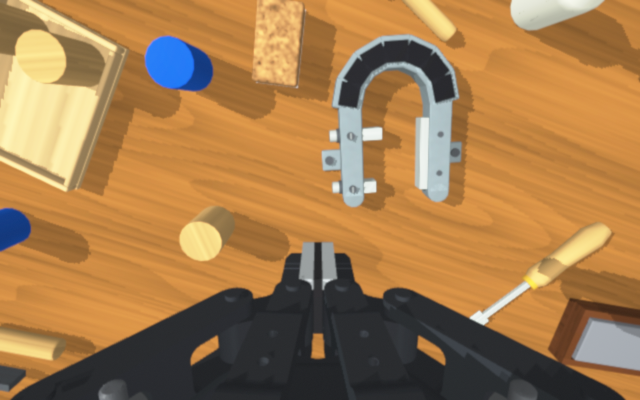

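```bash
python3 - <<'E'
from h import *
im=cv2.imread('pics/w1.png'); z=np.load('pics/w1.npz'); c=dict(z_map=z['z'],camera_matrix=z['K'],world_from_camera=z['T'])
W=cloud(c)
# orthorectify at plane z=0.027 in frame aligned to tool yaw: u along tool z, v
K,T=z['K'],z['T']
def ortho(h,o,ang,s,shape):
    e=np.array([np.cos(ang),np.sin(ang)]);n=np.array([-e[1],e[0]])
    r,cc=np.mgrid[:shape[0],:shape[1]]
    a=r/s; 
    gx=(shape[0]-1-r)/s; gy=(shape[1]/2-cc)/s
    P=np.stack([o[0]+gx*e[0]+gy*n[0],o[1]+gx*e[1]+gy*n[1],np.full(gx.shape,h)],-1)
    q=(P-T[:3,3])@T[:3,:3]
    u=K[0,0]*q[...,0]/-q[...,2]+K[0,2]; v=K[1,1]*-q[...,1]/-q[...,2]+K[1,2]
    return cv2.remap(im,u.astype(np.float32),v.astype(np.float32),cv2.INTER_CUBIC)
o=(.56,-.21)
I=ortho(.027,o,np.radians(20),4000,(560,640))
for k in range(0,560,40): cv2.line(I,(0,559-k),(8,559-k),(255,255,255),1)
for k in range(0,640,40): cv2.line(I,(k,551),(k,559),(255,255,255),1)
cv2.imwrite('pics/ort.png',I)
# plug
m=(W[...,0]>.42)&(W[...,0]<.55)&(W[...,1]>-.05)&(W[...,1]<.06)
P=W[m]; t=P[P[:,2]>.062]; print(len(t),t.mean(0).round(4),((t.max(0)+t.min(0))/2).round(4),(t.max(0)-t.min(0)).round(4),'bench',np.median(P[P[:,2]<.01][:,2]))
print(cv2.minEnclosingCircle((t[:,:2]*1000).astype(np.float32)))
E
```

```text
1337 [0.4737 0.006  0.065 ] [0.4729 0.0061 0.0648] [0.0496 0.0488 0.0055] bench -0.0009288462699345579
((472.8437805175781, 6.128195762634277), 25.05440902709961)
```

View pics/ort.png

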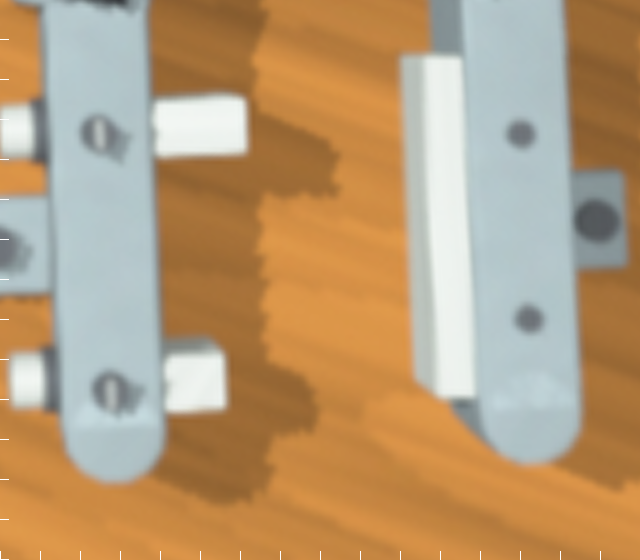

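```bash
cat >> h.py <<'E'
G0=np.array([.5975,-.1994]); GA=np.radians(22.3)
def w2g(p): 
    d=np.array(p)[:2]-G0; e=np.array([np.cos(GA),np.sin(GA)]); return np.array([d@e, d@[-e[1],e[0]]])
def g2w(g):
    e=np.array([np.cos(GA),np.sin(GA)]); return G0+g[0]*e+g[1]*np.array([-e[1],e[0]])
from scipy.spatial.transform import Rotation as R
def cmd(p,yaw,obs=None):
    o=obs or sensors.get_obs(); Rc=R.from_euler('xyz',o['tcp_rot'],degrees=True); Rt=R.from_euler('xyz',[-90,0,yaw],degrees=True)
    return (Rc.inv().apply(np.array(p)-o['ee_pos'])*100).round(2),(Rc.inv()*Rt).as_rotvec(degrees=True).round(2)
def plugpos(c,near,r=.06):
    W=cloud(c).reshape(-1,3); W=W[np.hypot(W[:,0]-near[0],W[:,1]-near[1])<r]
    t=W[(W[:,2]>.060)&(W[:,2]<.070)]
    return cv2.minEnclosingCircle((t[:,:2]*1000).astype(np.float32)),len(t)
E
python3 - <<'E'
from h import *
o=sensors.get_obs();print(o['q'],o['tcp_rot'])
pl=np.array([.4728,.0061]); g=w2g(pl); print(g)
tgt=g2w([-.075,0]); print('tgt',tgt); d=(tgt-pl); L=np.hypot(*d); d/=L; a=np.degrees(np.arctan2(d[1],d[0])); print(L,a)
s=pl-d*.06; print('start',s,'yaw',a-90)
for yaw in (a-90,): print(cmd([*s,.16],yaw), cmd([*s,.085],yaw))
E
```

```text
[-9.44268116e+00  1.46026850e+01  2.77463861e+01  1.03098390e+02
 -2.75259424e-03  1.51859742e+02] [-8.99613431e+01 -2.37973649e-02 -7.13024323e+01]
[-0.03739541  0.23744878]
tgt [ 0.52810927 -0.22785921]
0.2404080454874078 -76.69915181763548
start [0.45899615 0.06449053] yaw -166.69915181763548
(array([-19.85,  20.28,  -7.66]), array([-5.00e-02,  9.54e+01, -1.00e-02])) (array([-19.86,  27.78,  -7.66]), array([-5.00e-02,  9.54e+01, -1.00e-02]))
```

arm_command --rows '[-19.9,20.3,-7.7,0,-84.5,0,-1,-19.9,20.3,-7.7,0,-84.5,0,-1,-19.9,20.3,-7.7,0,-84.5,0,-1,-19.9,20.3,-7.7,0,-84.5,0,-1,-19.9,20.3,-7.7,0,-84.5,0,-1,-19.9,20.3,-7.7,0,-84.5,0,-1,-19.9,20.3,-7.7,0,-84.5,0,-1,-19.9,20.3,-7.7,0,-84.5,0,-1,-19.9,20.3,-7.7,0,-84.5,0,-1,-19.9,20.3,-7.7,0,-84.5,0,-1,-19.9,20.3,-7.7,0,-84.5,0,-1,-19.9,20.3,-7.7,0,-84.5,0,-1]'

```text
time: 4.87
ee_pos: [0.4585, 0.065, 0.1597]
tcp_rot: [-90.0, -0.1, 13.6]
wrist_force: [0.2, 0.6, -0.2]
opening: 0.0001
```

```bash
python3 - <<'E'
from h import *
o=sensors.get_obs();print(o['time'],o['ee_pos'],o['q'],o['tcp_rot'],o['wrist_force'])
c=snap('wrist','w2')
pl=np.array([.4728,.0061]);tgt=g2w([-.075,0]);d=(tgt-pl);d/=np.hypot(*d)
s=pl-d*.06
print(cmd([*s,.085],13.3))
E
```

```text
4.8667 [0.45848287 0.0649928  0.15972442] [ 8.06958613e+00 -7.36335941e+00 -1.79923444e+01  7.93147916e+01
 -2.85439149e-03  8.44727414e+01] [-9.00082565e+01 -5.56870500e-02  1.35968474e+01] [ 0.22467365  0.6157605  -0.18166684]
(array([ 0.02,  7.48, -0.06]), array([0.01, 0.62, 0.06]))
```

View pics/w2.png

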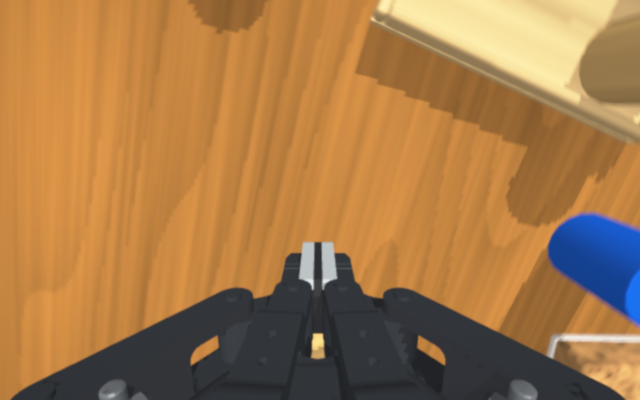

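arm_command --rows '[0,3.7,0,0,0,0,-1,0,7.5,0,0,0,0,-1,0,7.5,0,0,0,0,-1,0,7.5,-1.5,0,0,0,-1,0,7.5,-2.1,0,0,0,-1,0,7.5,-2.5,0,0,0,-1,0,7.5,-3,0,0,0,-1,0,7.5,-3.6,0,0,0,-1,0,7.5,-4.4,0,0,0,-1,0,7.5,-5.2,0,0,0,-1,0,7.5,-5.8,0,0,0,-1,0,7.5,-6,0,0,0,-1]'

```text
time: 5.92
ee_pos: [0.4728, 0.0062, 0.0844]
tcp_rot: [-90.0, 0.0, 13.2]
wrist_force: [0.6, 0.6, 0.9]
opening: -0.0
```

```bash
python3 - <<'E'
from h import *
o=sensors.get_obs();print(o['time'],o['ee_pos'],o['tcp_rot'],o['wrist_force'])
for n in ('side','scene'):
    c=snap(n,n+'3'); im=c['pixels']
    cv2.imwrite('pics/%s3z.png'%n,cv2.resize(im[130:270,200:400],(800,560),interpolation=cv2.INTER_CUBIC))
    W=cloud(c); m=(W[...,2]>.058)&(W[...,2]<.069)&(W[...,0]>.43)&(W[...,0]<.56)&(W[...,1]<.04)&(W[...,1]>-.12)&(im[...,2]>130)&(im[...,2]>im[...,0]+30)
    P=W[m]; print(n,len(P),((P.max(0)+P.min(0))/2).round(4),(P.max(0)-P.min(0)).round(4))
E
```

```text
5.9167 [0.47277746 0.00624969 0.08436715] [-9.00076537e+01  5.92326044e-04  1.32300094e+01] [0.58589405 0.60202289 0.90985154]
side 10 [ 0.4876 -0.0123  0.0635] [0.0259 0.013  0.0096]
scene 148 [ 0.4889 -0.0383  0.0651] [0.0399 0.0342 0.0062]
```

View pics/scene3z.png

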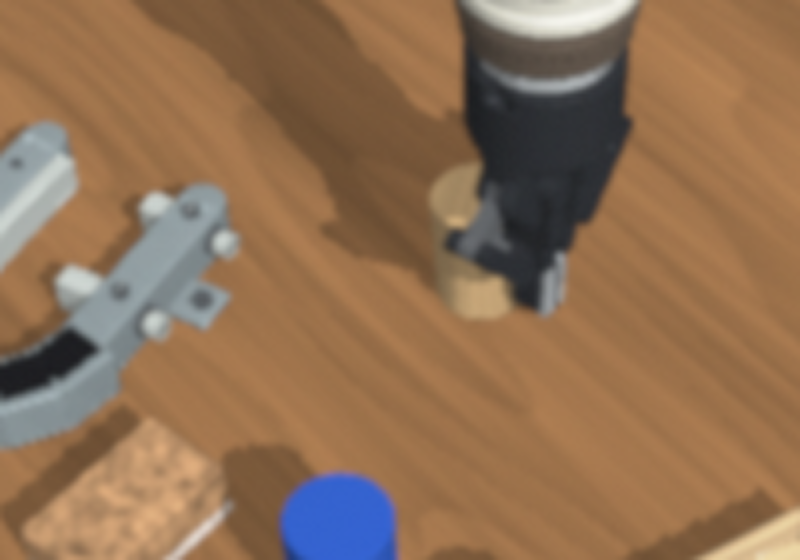

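arm_command --rows '[0,0,-0.6,0,0,0,-1,0,0,-1.5,0,0,0,-1,0,0,-2.5,0,0,0,-1,0,0,-3.5,0,0,0,-1,0,0,-4.5,0,0,0,-1,0,0,-5.5,0,0,0,-1,0,0,-6.5,0,0,0,-1,0,0,-7.5,0,0,0,-1,0,0,-8.5,0,0,0,-1,0,0,-9.3,0,0,0,-1,0,0,-9.8,0,0,0,-1,0,0,-10,0,0,0,-1]'

```text
time: 7.02
ee_pos: [0.4957, -0.0909, 0.0843]
tcp_rot: [-90.0, 0.0, 13.2]
wrist_force: [-0.8, 0.4, 1.1]
opening: -0.0001
```

```bash
python3 - <<'E'
from h import *
o=sensors.get_obs();print(o['time'],o['ee_pos'],o['tcp_rot'],o['wrist_force'])
for n in ('side','scene'):
    c=snap(n,n+'4'); im=c['pixels']
    if n=='scene': cv2.imwrite('pics/%s4z.png'%n,cv2.resize(im[110:250,180:380],(800,560),interpolation=cv2.INTER_CUBIC))
    W=cloud(c); m=(W[...,2]>.058)&(W[...,2]<.069)&(W[...,0]>.43)&(W[...,0]<.57)&(W[...,1]<-.08)&(W[...,1]>-.2)&(im[...,2]>130)&(im[...,2]>im[...,0]+30)
    P=W[m]; print(n,len(P),((P.max(0)+P.min(0))/2).round(4),P.min(0).round(4),P.max(0).round(4))
E
```

```text
7.0167 [ 0.49568404 -0.09093338  0.08427371] [-9.00001972e+01  3.31395151e-03  1.32397514e+01] [-0.8256451   0.35016159  1.06146945]
side 10 [ 0.5195 -0.1109  0.0631] [ 0.5154 -0.1168  0.0588] [ 0.5235 -0.1051  0.0673]
scene 78 [ 0.5155 -0.138   0.0651] [ 0.5005 -0.1526  0.0617] [ 0.5306 -0.1234  0.0686]
```

View pics/scene4z.png

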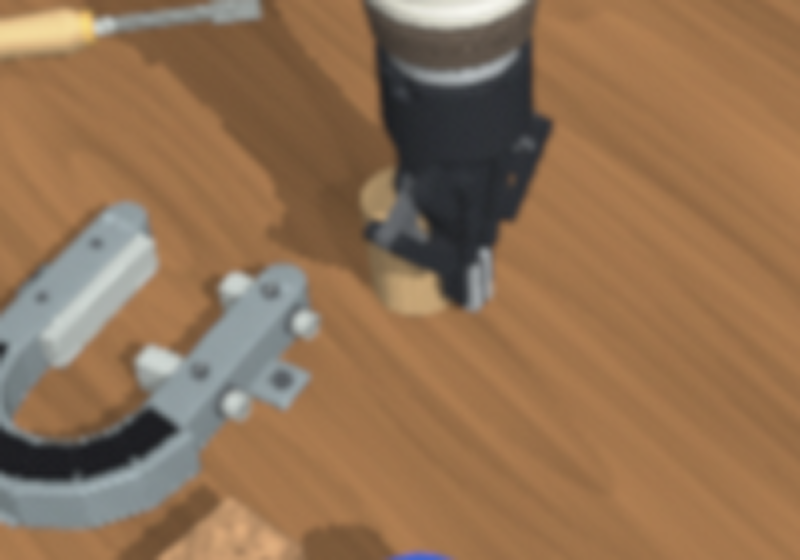

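arm_command --rows '[0,0,-0.6,0,0,0,-1,0,0,-1.5,0,0,0,-1,0,0,-2.5,0,0,0,-1,0,0,-3.5,0,0,0,-1,0,0,-4.5,0,0,0,-1,0,0,-5.5,0,0,0,-1,0,0,-6.5,0,0,0,-1,0,0,-7.5,0,0,0,-1,0,0,-8.5,0,0,0,-1,0,0,-9.3,0,0,0,-1,0,0,-9.9,0,0,0,-1,0,0,-10.2,0,0,0,-1]'

```text
time: 8.12
ee_pos: [0.5191, -0.1903, 0.0843]
tcp_rot: [-90.0, 0.0, 13.2]
wrist_force: [0.2, 0.4, -0.7]
opening: -0.0001
```

```bash
python3 - <<'E'
from h import *
o=sensors.get_obs();print(o['time'],o['ee_pos'],o['tcp_rot'],o['wrist_force'])
s=g2w([-.075-.07,0]); print(s, cmd([*s,.17],22.3-90))
E
```

```text
8.1167 [ 0.51911032 -0.19028674  0.08425614] [-9.00009468e+01  3.58274157e-03  1.32465185e+01] [ 0.181379    0.38060804 -0.69293916]
[ 0.46334459 -0.25442114] (array([-6.9 , -8.57, -4.97]), array([ 0.  , 80.95, -0.  ]))
```

arm_command --rows '[0,0,2,0,0,0,-1,0,-4,3,0,0,0,-1,0,-8,3,0,0,0,-1,-3,-12,0,0,14,0,-1,-4,-16,-4,0,21,0,-1,-4,-20,-4,0,28,0,-1,-4,-21.5,-4,0,40,0,-1,-4,-21.5,-4,0,50,0,-1,-4,-21.5,-4,0,60,0,-1,-4,-21.5,-4,0,70,0,-1,-4,-21.5,-4,0,81,0,-1,-4,-21.5,-4,0,81,0,-1]'

```text
time: 9.12
ee_pos: [0.4892, -0.2375, 0.2994]
tcp_rot: [-90.0, -0.0, -51.5]
wrist_force: [-0.3, -0.0, 0.6]
opening: 0.0
```

```bash
python3 - <<'E'
from h import *
o=sensors.get_obs();print(o['time'],o['ee_pos'],o['tcp_rot'],w2g(o['ee_pos']),o['q'])
c=snap('wrist','w5')
p=g2w([-.075,0]); r=plugpos(c,p,.07); print(r, w2g(np.array(r[0][0])/1000))
E
```

```text
9.1167 [ 0.48923137 -0.23752329  0.2994183 ] [-9.00027566e+01 -8.61237189e-03 -5.15247333e+01] [-0.11463731  0.00581116] [-2.58942856e+01  4.02495225e+00  8.56518270e+00  9.45336579e+01
 -6.21073536e-03  1.15630448e+02]
(((526.32568359375, -224.4556121826172), 24.888151168823242), 2418) [-0.07535868  0.00382584]
```

View pics/w5.png

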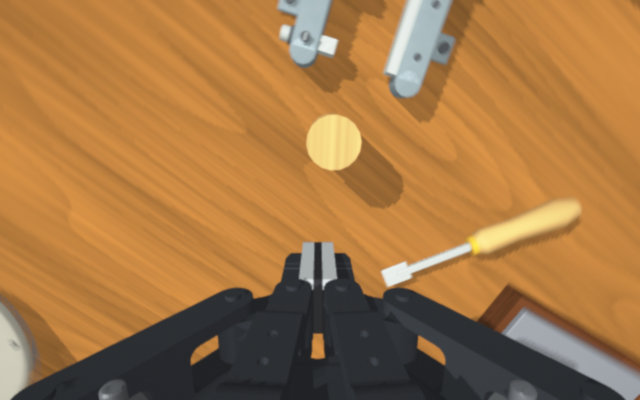

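```bash
cat >> h.py <<'E'
def ortho(im,K,T,h,gx0,gx1,gy0,gy1,s):
    r,cc=np.mgrid[:int((gx1-gx0)*s),:int((gy1-gy0)*s)]
    gx=gx1-r/s; gy=gy1-cc/s
    e=np.array([np.cos(GA),np.sin(GA)])
    P=np.stack([G0[0]+gx*e[0]-gy*e[1],G0[1]+gx*e[1]+gy*e[0],np.full(gx.shape,h)],-1)
    q=(P-T[:3,3])@T[:3,:3]
    u=K[0,0]*q[...,0]/-q[...,2]+K[0,2]; v=K[1,1]*-q[...,1]/-q[...,2]+K[1,2]
    return cv2.remap(im,u.astype(np.float32),v.astype(np.float32),cv2.INTER_CUBIC)
def grid(I,gx1,gy1,s):
    for x in range(-100,150,10):
        r=int((gx1-x/1000)*s)
        if 0<=r<I.shape[0]: cv2.line(I,(0,r),(I.shape[1],r),(0,0,255) if x==0 else (60,60,60),1)
    for y in (-26.5,0,18.5,26.5):
        c=int((gy1-y/1000)*s); cv2.line(I,(c,0),(c,I.shape[0]),(0,0,255),1)
E
python3 - <<'E'
from h import *
for f in ('w1','w5'):
    im=cv2.imread(f'pics/{f}.png'); z=np.load(f'pics/{f}.npz')
    I=ortho(im,z['K'],z['T'],.027,-.03,.09,-.07,.07,5000); grid(I,.09,.07,5000); cv2.imwrite(f'pics/o_{f}.png',I)
E
```

```text
(no output)
```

View pics/o_w1.png

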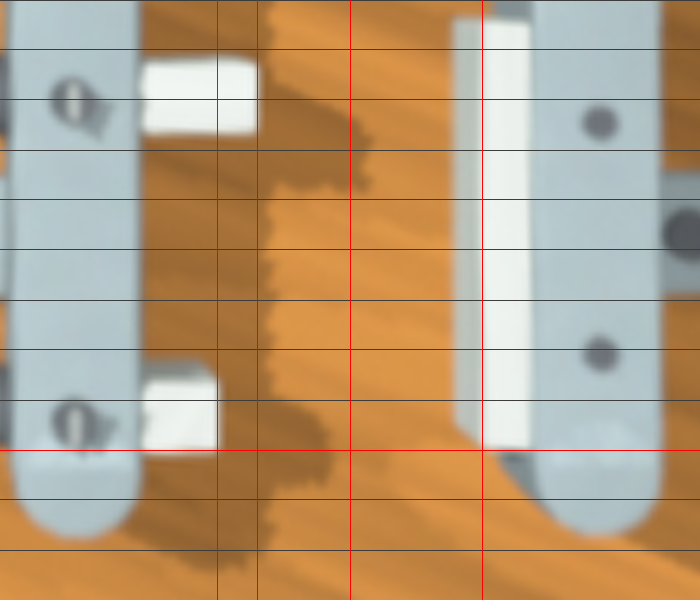

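View pics/o_w5.png

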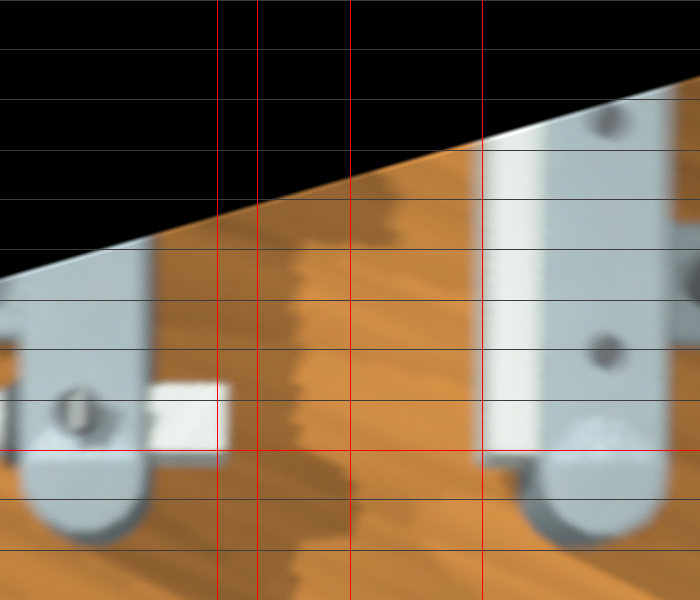

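```bash
python3 - <<'E'
from h import *
o=sensors.get_obs();print(o['qd'])
print(cmd([*g2w([-.09,0]),.3],22.3-90))
E
```

```text
[  0.04297039   0.02130206  -0.0555558    0.02693532  -0.02119573
 -17.60692455]
(array([ 1.23, -0.06,  2.21]), array([0.000e+00, 1.565e+01, 1.000e-02]))
```

arm_command --rows '[1.2,0,2.2,0,7,0,-1,1.2,0,2.2,0,14,0,-1,1.2,0,2.2,0,15.9,0,-1,1.2,0,2.2,0,15.9,0,-1,1.2,0,2.2,0,15.9,0,-1]'

```text
time: 9.58
ee_pos: [0.5139, -0.233, 0.2993]
tcp_rot: [-90.0, 0.0, -66.9]
wrist_force: [-0.7, -0.6, 1.1]
opening: -0.0003
```

```bash
python3 - <<'E'
from h import *
o=sensors.get_obs();print(o['time'],o['ee_pos'],o['tcp_rot'],w2g(o['ee_pos']),o['qd'].round(2))
c=snap('wrist','w6')
p=g2w([-.075,0]); r=plugpos(c,p,.07); print(r, w2g(np.array(r[0][0])/1000))
I=ortho(c['pixels'],c['camera_matrix'],c['world_from_camera'],.027,-.03,.09,-.07,.07,5000); grid(I,.09,.07,5000); cv2.imwrite(f'pics/o_w6.png',I)
E
```

```text
9.5833 [ 0.51391473 -0.2329876   0.2992718 ] [-9.00086863e+01  1.59207071e-03 -6.68545644e+01] [-0.09007892  0.00064137] [-0.14 -0.37 -0.16 -0.01  0.03  0.09]
(((526.2124633789062, -224.45620727539062), 25.01021385192871), 2298) [-0.07546365  0.00386825]
```

View pics/o_w6.png

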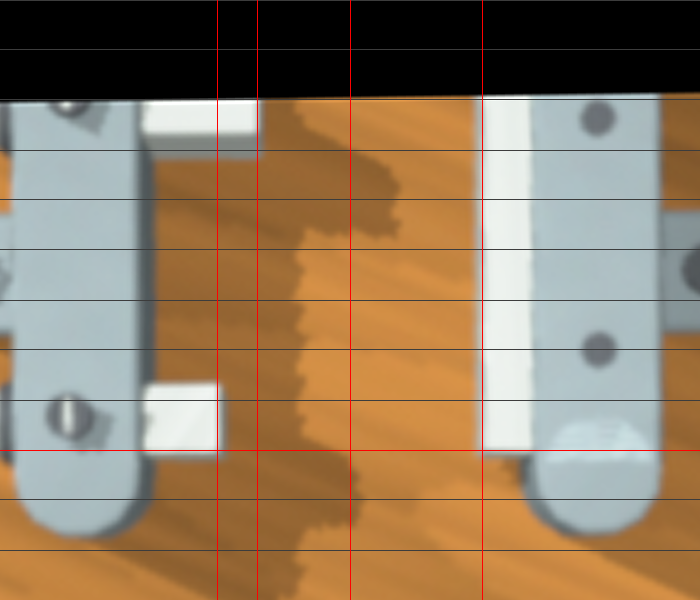

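```bash
python3 - <<'E'
from h import *
z=np.load('pics/w5.npz'); im=cv2.imread('pics/w5.png')
W=cloud(dict(z_map=z['z'],camera_matrix=z['K'],world_from_camera=z['T']))
for px in [(397,272),(385,278),(470,243),(540,215)]: print(px,W[px[1],px[0]].round(3),w2g(W[px[1],px[0]]).round(3))
d=np.radians(-4.5); s=g2w([-.0754-.06*np.cos(d),.004-.06*np.sin(d)])
print(s,cmd([*s,.16],22.3-90-4.5),cmd([*s,.084],22.3-90-4.5))
E
```

```text
(397, 272) [ 0.455 -0.38   0.016] [-0.2   -0.113]
(385, 278) [ 0.436 -0.382 -0.   ] [-0.219 -0.108]
(470, 243) [ 0.533 -0.42   0.016] [-0.143 -0.179]
(540, 215) [ 0.603 -0.45   0.024] [-0.091 -0.234]
[ 0.4690936  -0.24265187] (array([-0.87, 13.93, -4.49]), array([0.  , 5.32, 0.  ])) (array([-0.87, 21.53, -4.49]), array([0.  , 5.32, 0.  ]))
```

arm_command --rows '[-0.9,3,-4.5,0,5.3,0,-1,-0.9,7,-4.5,0,5.3,0,-1,-0.9,11,-4.5,0,5.3,0,-1,-0.9,15,-4.5,0,5.3,0,-1,-0.9,19,-4.5,0,5.3,0,-1,-0.9,21.5,-4.5,0,5.3,0,-1,-0.9,21.5,-4.5,0,5.3,0,-1,-0.9,21.5,-4.5,0,5.3,0,-1]'

```text
time: 10.3
ee_pos: [0.4683, -0.242, 0.084]
tcp_rot: [-90.1, 0.1, -72.3]
wrist_force: [0.5, -0.6, 1.1]
opening: -0.0001
```

```bash
python3 - <<'E'
from h import *
o=sensors.get_obs();print(o['time'],o['ee_pos'],o['tcp_rot'],w2g(o['ee_pos']),o['wrist_force'])
c=snap('wrist','w7')
E
```

```text
10.3 [ 0.46826278 -0.24203937  0.08401907] [-9.00894008e+01  8.62001431e-02 -7.22926638e+01] [-0.1357513  0.0095895] [ 0.53452076 -0.60970673  1.13740103]
```

View pics/w7.png

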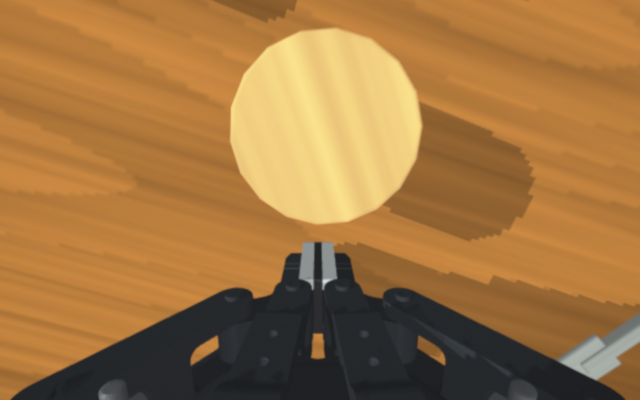

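arm_command --rows '[0,0,1,0,0,0,-1,0,0,1.7,0,0,0,-1,0,0,2.2,0,0,0,-1,0,0,2.7,0,0,0,-1,0,0,3.3,0,0,0,-1,0,0,4,0,0,0,-1,0,0,4.7,0,0,0,-1,0,0,5.3,0,0,0,-1,0,0,5.8,0,0,0,-1,0,0,6.2,0,0,0,-1,0,0,6.4,0,0,0,-1,0,0,6.4,0,0,0,-1]'

```text
time: 11.35
ee_pos: [0.5303, -0.2227, 0.0842]
tcp_rot: [-90.0, 0.0, -72.4]
wrist_force: [-0.8, -0.5, 0.5]
opening: -0.0002
```

```bash
python3 - <<'E'
from h import *
o=sensors.get_obs();print(o['time'],o['ee_pos'],o['tcp_rot'],w2g(o['ee_pos']),o['wrist_force'])
c=snap('wrist','w8')
p=g2w([-.035,0]); r=plugpos(c,p,.07); print(r, w2g(np.array(r[0][0])/1000))
E
```

```text
11.35 [ 0.53026989 -0.22274655  0.08420182] [-9.00012401e+01  7.31248326e-03 -7.23577424e+01] [-0.07106094  0.00391042] [-0.78873555 -0.51482751  0.4611772 ]
(((545.1895141601562, -216.8995361328125), 46.244361877441406), 31242) [-0.05503848  0.0036588 ]
```

View pics/w8.png

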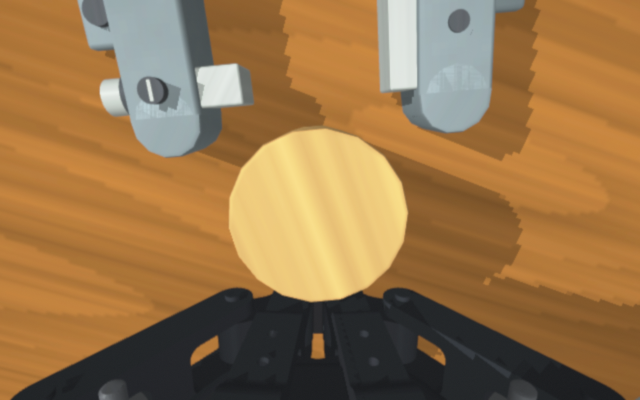

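```bash
cat >> h.py <<'E'
def plugimg(c,h=.066):
    im=c['pixels'].astype(int);K=c['camera_matrix'];T=c['world_from_camera']
    W=cloud(c); m=(W[...,2]>.055)&(W[...,2]<.072)&(im[...,2]>150)&(im[...,2]-im[...,0]>40)
    n,l,s,ce=cv2.connectedComponentsWithStats(m.astype(np.uint8)); i=1+np.argmax(s[1:,4])
    v,u=np.nonzero(l==i); P=np.stack([(u-K[0,2])/K[0,0],-(v-K[1,2])/K[1,1],-np.ones(len(u))],-1)@T[:3,:3].T
    t=(h-T[2,3])/P[:,2]; X=T[:3,3]+P*t[:,None]
    (x,y),r=cv2.minEnclosingCircle((X[:,:2]*1000).astype(np.float32)); return np.array([x,y])/1000,r,s[i]
E
python3 - <<'E'
from h import *
for f in('w6','w7','w8'):
    z=np.load(f'pics/{f}.npz'); c=dict(pixels=cv2.imread(f'pics/{f}.png'),z_map=z['z'],camera_matrix=z['K'],world_from_camera=z['T'])
    p,r,s=plugimg(c); print(f,p.round(4),(w2g(p)*1000).round(1),r,s)
I=ortho(c['pixels'],c['camera_matrix'],c['world_from_camera'],.027,-.03,.05,-.07,.07,5000); grid(I,.05,.07,5000); cv2.imwrite(f'pics/o_w8.png',I)
E
```

```text
w6 [ 0.527  -0.2242] [-74.6   3.8] 25.02251434326172 [ 288  139   55   55 2321]
w7 [ 0.5265 -0.2245] [-75.2   3.7] 24.309812545776367 [  230    29   191   196 29011]
w8 [ 0.5658 -0.2104] [-33.5   1.8] 24.962482452392578 [  229   127   179   175 24232]
```

View pics/o_w8.png

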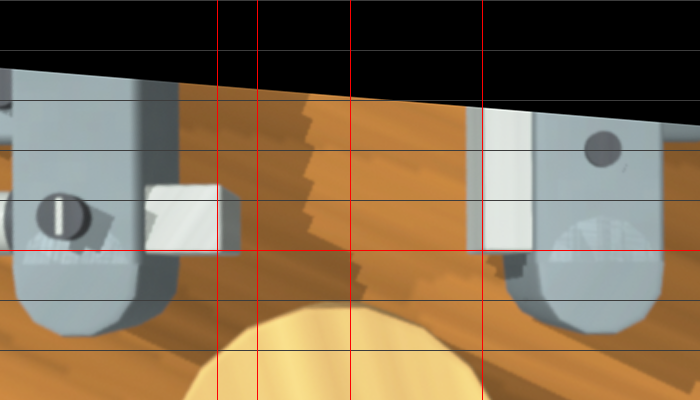

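arm_command --rows '[0,0,0.4,0,0,0,-1,0,0,0.9,0,0,0,-1,0,0,1.4,0,0,0,-1,0,0,1.9,0,0,0,-1,0,0,2.3,0,0,0,-1,0,0,2.5,0,0,0,-1,0,0,2.5,0,-2.3,0,-1,0,0,2.5,0,-4.6,0,-1,0,0,2.5,0,-4.6,0,-1]'

```text
time: 12.15
ee_pos: [0.5539, -0.2153, 0.0843]
tcp_rot: [-90.0, 0.0, -67.7]
wrist_force: [-0.3, -1.0, -0.5]
opening: -0.0002
```

```bash
python3 - <<'E'
from h import *
o=sensors.get_obs();print(o['time'],o['ee_pos'],o['tcp_rot'],w2g(o['ee_pos']),o['wrist_force'])
c=snap('wrist','w9')
p,r,s=plugimg(c); print(p.round(4),(w2g(p)*1000).round(1),r,s)
E
```

```text
12.15 [ 0.55392918 -0.21528311  0.08427054] [-9.00033855e+01  8.25249083e-04 -6.76663217e+01] [-0.04633909  0.00183801] [-0.28124703 -0.96525492 -0.53793041]
[ 0.5896 -0.2021] [-8.3  0.5] 24.943065643310547 [  236   127   180   173 24297]
```

View pics/w9.png

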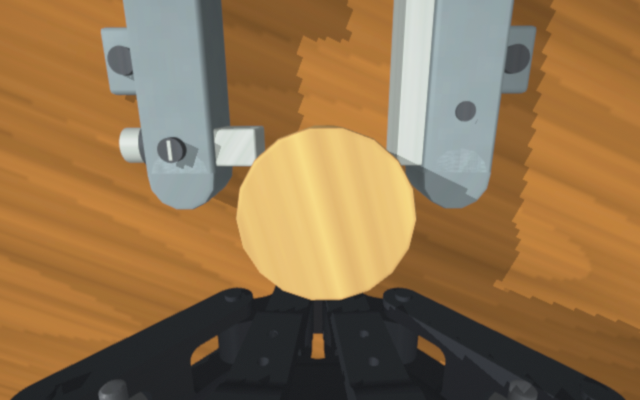

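arm_command --rows '[0,0,0.3,0,0,0,-1,0,0,0.6,0,0,0,-1,0,0,1,0,0,0,-1,0,0,1.4,0,0,0,-1,0,0,1.8,0,0,0,-1,0,0,2.2,0,0,0,-1,0,0,2.6,0,0,0,-1,0,0,3,0,0,0,-1,0,0,3.4,0,0,0,-1,0,0,3.8,0,0,0,-1,0,0,4.1,0,0,0,-1,0,0,4.2,0,0,0,-1]'

```text
time: 13.2
ee_pos: [0.5931, -0.1992, 0.0843]
tcp_rot: [-90.0, -0.0, -67.8]
wrist_force: [0.0, -0.4, 1.2]
opening: 0.0002
```

```bash
python3 - <<'E'
from h import *
o=sensors.get_obs();print(o['time'],o['ee_pos'],o['tcp_rot'],w2g(o['ee_pos']),o['wrist_force'],o['torque'])
c=snap('wrist','w10')
p,r,s=plugimg(c); print(p.round(4),(w2g(p)*1000).round(1),r,s)
E
```

```text
13.2 [ 0.59308947 -0.19924706  0.08427125] [-8.99944266e+01 -3.92460539e-04 -6.77634502e+01] [-0.00402263  0.0018151 ] [ 0.00253383 -0.36684506  1.16878732] [-0.01317319  0.12440236  0.03846716]
[ 0.628  -0.1848] [33.7  1.9] 25.012636184692383 [  231   127   180   174 24368]
```

View pics/w10.png

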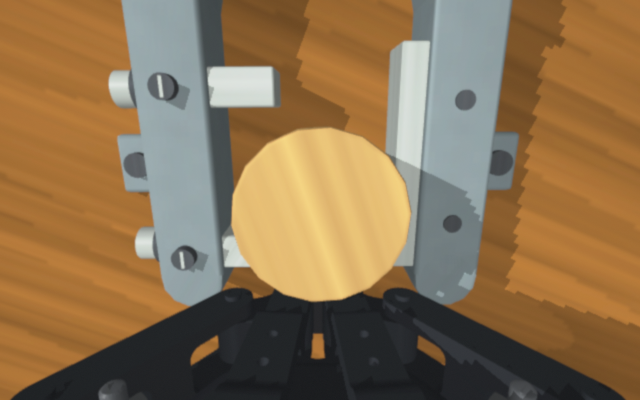

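arm_command --rows '[0,0,0.2,0,0,0,-1,0,0,0.4,0,0,0,-1,0,0,0.6,0,0,0,-1,0,0,0.8,0,0,0,-1,0,0,0.95,0,0,0,-1,0,0,1.05,0,0,0,-1]'

```text
time: 13.75
ee_pos: [0.6025, -0.1954, 0.0843]
tcp_rot: [-90.0, 0.0, -67.8]
wrist_force: [-0.4, -0.2, -0.2]
opening: 0.0
```

arm_command --rows '[0,0,0.05,0,0,0,-1,0,0,0.1,0,0,0,-1]'

```text
time: 13.92
ee_pos: [0.6033, -0.1951, 0.0843]
tcp_rot: [-90.0, 0.0, -67.8]
wrist_force: [-1.0, -0.1, 0.1]
opening: 0.0001
```

arm_command --rows '[0,0,0.05,0,0,0,-1,0,0,0.1,0,0,0,-1]'

```text
time: 14.08
ee_pos: [0.6042, -0.1948, 0.0844]
tcp_rot: [-90.0, -0.0, -67.8]
wrist_force: [-0.0, 0.9, -0.1]
opening: -0.0
```

```bash
python3 - <<'E'
from h import *
o=sensors.get_obs();print(o['time'],o['ee_pos'],o['tcp_rot'],w2g(o['ee_pos']),o['wrist_force'],o['torque'])
c=snap('wrist','w11')
p,r,s=plugimg(c); print(p.round(4),(w2g(p)*1000).round(1),r,s)
o=sensors.get_obs();print(o['wrist_force'],o['torque'])
E
```

```text
14.0833 [ 0.60422113 -0.19475409  0.0843548 ] [-9.00006854e+01 -2.78856338e-03 -6.77793553e+01] [0.00798138 0.00174807] [-0.02943524  0.90509418 -0.11184345] [ 0.0123394   0.09918901 -0.01119768]
[ 0.6387 -0.1797] [45.6  2.6] 24.999717712402344 [  229   127   179   175 24308]
[-1.39528868 -0.2148633   0.41414675] [-0.0071187   0.06037602  0.00740404]
```

arm_command --rows '[0,0,0.05,0,0,0,-1,0,0,0.1,0,0,0,-1]'

```text
time: 14.3
ee_pos: [0.6051, -0.1944, 0.0843]
tcp_rot: [-90.0, -0.0, -67.8]
wrist_force: [-0.5, -0.6, -0.6]
opening: -0.0001
```

```bash
python3 - <<'E'
from h import *
o=sensors.get_obs();print(o['time'],w2g(o['ee_pos']),o['wrist_force'],o['torque'],o['qd'].round(2))
E
```

```text
14.3 [0.00897783 0.00177378] [-0.48943641 -0.64211246 -0.55719408] [-0.15125118  0.14601464 -0.01268296] [ 0.36  0.53  0.81  0.15 -0.    0.36]
```

arm_command --rows '[0,0,0.05,0,0,0,-1,0,0,0.1,0,0,0,-1]'

```text
time: 14.47
ee_pos: [0.6058, -0.1942, 0.0843]
tcp_rot: [-90.1, -0.0, -67.8]
wrist_force: [-3.4, -3.6, 1.5]
opening: -0.0002
```

```bash
python3 - <<'E'
from h import *
o=sensors.get_obs();print(o['time'],w2g(o['ee_pos']),o['wrist_force'],o['torque'],o['qd'].round(2))
c=snap('wrist','w12')
p,r,s=plugimg(c); print(p.round(4),(w2g(p)*1000).round(1),r,s)
o=sensors.get_obs();print(o['wrist_force'],o['torque'])
E
```

```text
14.4667 [0.00961757 0.0016254 ] [-3.4339289  -3.62390665  1.45313604] [-0.59030498  0.67938394 -0.00642702] [ 0.25  0.56  0.74  0.35 -0.28  0.28]
[ 0.6401 -0.1791] [47.1  2.6] 24.996734619140625 [  228   128   180   174 24308]
[-2.72724724 -2.81040664  1.44767612] [-0.47347582  0.60776342  0.02544302]
```

View pics/w12.png

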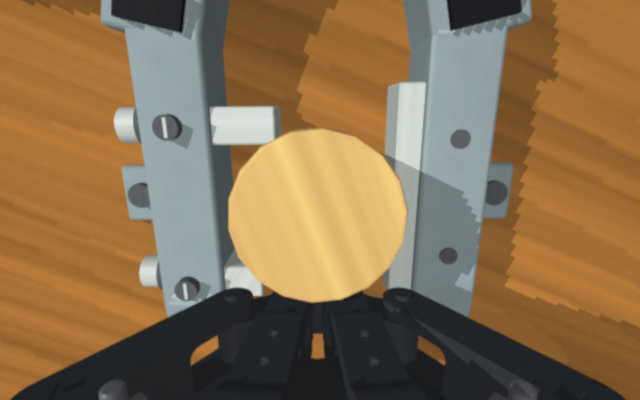

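arm_command --rows '[0,0,0,0,0,0,-1,0,0,0,0,0,0,-1,0,0,0,0,0,0,-1,0,0,0,0,0,0,-1,0,0,0,0,0,0,-1,0,0,0,0,0,0,-1,0,0,0,0,0,0,-1]'

```text
time: 15.1
ee_pos: [0.6058, -0.1942, 0.0843]
tcp_rot: [-90.0, -0.0, -67.8]
wrist_force: [-4.8, -3.0, 0.7]
opening: 0.0
```

```bash
python3 - <<'E'
from h import *
o=sensors.get_obs();print(o['time'],w2g(o['ee_pos']),o['wrist_force'],o['torque'],o['qd'].round(2))
c=snap('wrist','w13')
p,r,s=plugimg(c); print(p.round(4),(w2g(p)*1000).round(1),r,s)
E
```

```text
15.1 [0.00966535 0.00164965] [-4.81072482 -3.03425801  0.7328046 ] [-0.65563416  0.76965246  0.01483763] [-0.05 -0.05 -0.    0.07 -0.08 -0.03]
[ 0.6402 -0.1791] [47.2  2.6] 24.99712562561035 [  228   128   180   174 24297]
```

arm_command --rows '[0,0,-0.8,0,0,0,-1,0,0,-2.5,0,0,0,-1,0,-3,-2.5,0,0,0,-1,0,-7,-2.5,0,0,0,-1,0,-10,-2,0,-7,0,-1,0,-10,0,0,-14,0,-1,0,-10,2,0,-21,0,0,0,-10,3.4,0,-28,0,1,0,-10,3.4,0,-35,0,1,0,-10,3.4,0,-42,0,1,0,-10,3.4,0,-49,0,1,0,-10,3.4,0,-56,0,1]'

```text
time: 16.15
ee_pos: [0.6377, -0.1808, 0.1843]
tcp_rot: [-89.9, -0.0, -11.4]
wrist_force: [-0.3, -1.1, 0.1]
opening: 0.0721
```

```bash
python3 - <<'E'
from h import *
o=sensors.get_obs();print(o['time'],w2g(o['ee_pos']),o['tcp_rot'],o['q'],o['wrist_force'])
print(cmd([*g2w([.0435,.0015]),.17],22.3))
E
```

```text
16.15 [0.04421847 0.00195998] [-8.99449854e+01 -3.67075177e-02 -1.13943492e+01] [-1.58489239e+01  1.98633195e+01  1.43317804e+01  8.44361372e+01
  5.76994467e-02  8.55454240e+01] [-0.26064928 -1.12985283  0.11574897]
(array([-0.04,  1.43, -0.08]), array([ -0.04, -33.69,   0.05]))
```

arm_command --rows '[0,0,0,0,-7,0,1,0,0,0,0,-14,0,1,0,0,0,0,-21,0,1,0,0,0,0,-28,0,1,0,0,0,0,-34,0,1,0,0,0,0,-34,0,1,0,0,0,0,-34,0,1]'

```text
time: 16.73
ee_pos: [0.6375, -0.181, 0.1844]
tcp_rot: [-90.0, -0.0, 22.0]
wrist_force: [-0.8, -0.5, 0.9]
opening: 0.0853
```

```bash
python3 - <<'E'
from h import *
o=sensors.get_obs();print(o['time'],w2g(o['ee_pos']),o['tcp_rot'],o['opening'],o['wrist_force'])
print(cmd([*g2w([.0435,.0015]),.11],22.3))
c=snap('wrist','w14')
try: 
  p,r,s=plugimg(c); print(p.round(4),(w2g(p)*1000).round(1),r,s)
except Exception as e: print(e)
c=snap('scene','s14')
cv2.imwrite('pics/s14z.png',cv2.resize(c['pixels'][110:250,140:340],(800,560),interpolation=cv2.INTER_CUBIC))
E
```

```text
16.7333 [0.04399787 0.00184015] [-8.99906490e+01 -4.03078844e-02  2.20473992e+01] 0.08526812546130305 [-0.78235877 -0.50620514  0.94500548]
(array([-0.05,  7.44, -0.04]), array([-0.01, -0.25,  0.04]))
[ 0.6366 -0.1792] [43.9  3.9] 25.540138244628906 [ 277  183   84   82 5305]
```

View pics/w14.png

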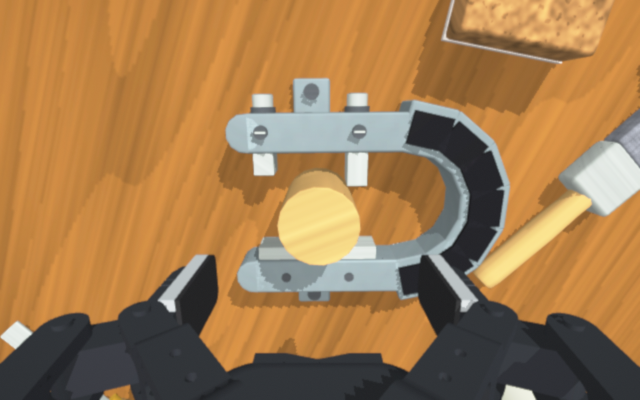

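View pics/s14z.png

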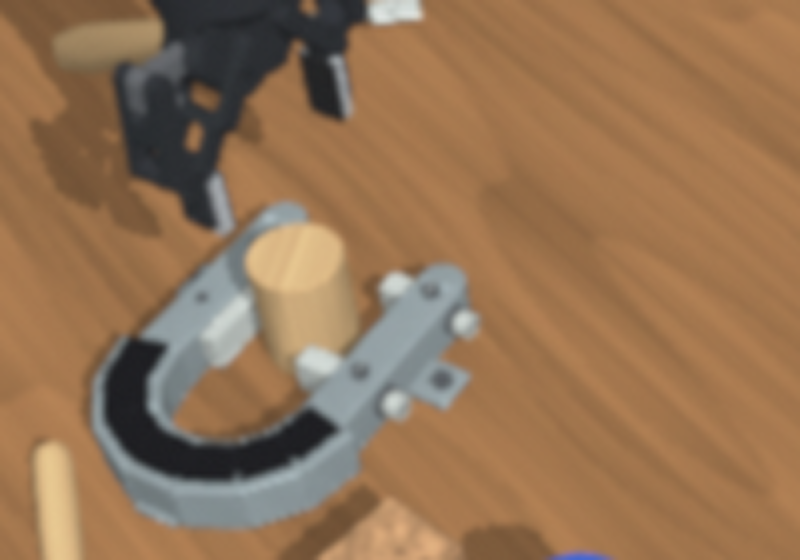

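```bash
python3 - <<'E'
from h import *
f='w14'
im=cv2.imread(f'pics/{f}.png'); z=np.load(f'pics/{f}.npz')
I=ortho(im,z['K'],z['T'],.027,-.03,.11,-.06,.06,5000); grid(I,.11,.06,5000); 
J=ortho(im,z['K'],z['T'],.066,-.03,.11,-.06,.06,5000); grid(J,.11,.06,5000)
cv2.imwrite(f'pics/o_w14.png',cv2.resize(np.hstack([I,J]),(800,466)))
E
```

```text
(no output)
```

View pics/o_w14.png

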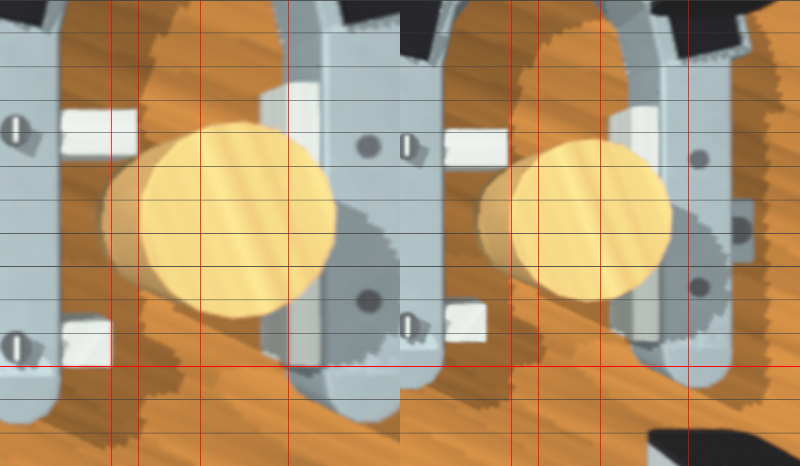

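arm_command --rows '[-0.15,3.5,0,0,0,0,1,-0.15,7.4,0,0,0,0,1,-0.15,7.4,0,0,0,0,1,-0.15,7.4,0,0,0,0,0.3,-0.15,7.4,0,0,0,0,0.3,-0.15,7.4,0,0,0,0,0.3,-0.15,7.4,0,0,0,0,0.25,-0.15,7.4,0,0,0,0,0.2,-0.15,7.4,0,0,0,0,0.15,-0.15,7.4,0,0,0,0,0.1,-0.15,7.4,0,0,0,0,-1,-0.15,7.4,0,0,0,0,-1]' --force 20

```text
time: 17.83
ee_pos: [0.637, -0.1818, 0.1123]
tcp_rot: [-90.1, -0.2, 22.2]
wrist_force: [0.9, 0.1, 6.4]
opening: 0.0491
```

```bash
python3 - <<'E'
from h import *
o=sensors.get_obs();print(o['time'],w2g(o['ee_pos']),o['ee_pos'],o['tcp_rot'],o['opening'],o['wrist_force'],o['torque'])
c=snap('scene','s15'); cv2.imwrite('pics/s15z.png',cv2.resize(c['pixels'][110:250,140:340],(800,560),interpolation=cv2.INTER_CUBIC))
E
```

```text
17.8333 [0.04324794 0.00125433] [ 0.63703746 -0.18182879  0.11233272] [-90.10680069  -0.15281935  22.22061647] 0.04913854523054403 [0.90138824 0.08291183 6.38091173] [ 0.0741996  -0.07593327 -0.0017486 ]
```

View pics/s15z.png

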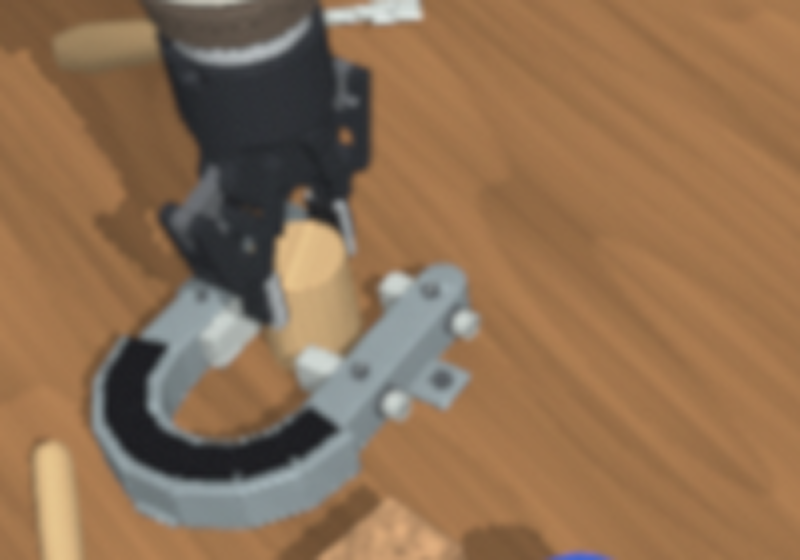

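arm_command --rows '[0,-0.2,0,0,0,0,-1,-0.1,-0.2,-0.05,0,0,0,-1,-0.4,-0.2,-0.1,0,0,0,-1,-0.7,-0.2,-0.1,0,0,0,-1,-1,-0.2,-0.1,0,0,0,-1,-1.3,-0.2,-0.1,0,0,0,-1,-1.4,-0.2,-0.1,0,0,0,-1]'

```text
time: 18.47
ee_pos: [0.6231, -0.1882, 0.1124]
tcp_rot: [-90.0, 0.0, 22.2]
wrist_force: [1.5, 1.1, 0.0]
opening: 0.0493
```

```bash
python3 - <<'E'
from h import *
o=sensors.get_obs();print(o['time'],w2g(o['ee_pos']),o['ee_pos'],o['tcp_rot'],o['opening'],o['wrist_force'],o['torque'])
c=snap('wrist','w16')
J=ortho(c['pixels'],c['camera_matrix'],c['world_from_camera'],.027,-.03,.09,-.06,.06,5000); grid(J,.09,.06,5000)
cv2.imwrite(f'pics/o_w16.png',J); p,r,s=plugimg(c); print((w2g(p)*1000).round(1),r,s)
E
```

```text
18.4667 [0.02795341 0.00068903] [ 0.62310131 -0.18815541  0.11241806] [-9.00007410e+01  2.41631578e-04  2.22083018e+01] 0.0493353159464783 [1.46916435 1.13429685 0.04633863] [ 0.0977964  -0.21896187 -0.02175757]
[27.5  4.5] 26.035564422607422 [  254   221   127   122 12073]
```

View pics/o_w16.png

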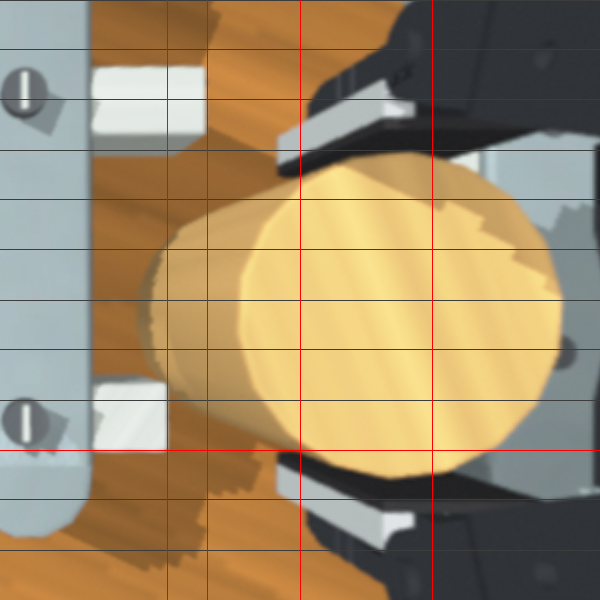

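View pics/w16.png

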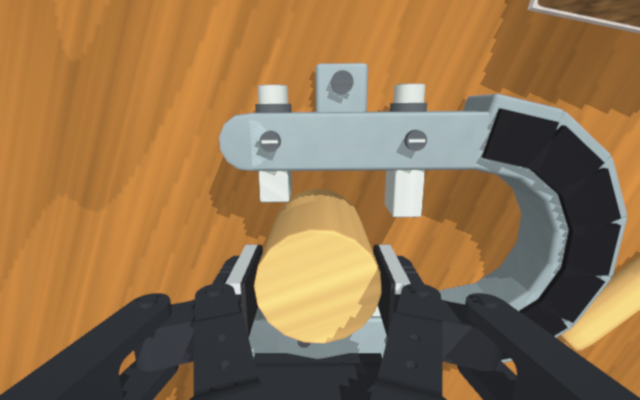

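```bash
python3 - <<'E'
from h import *
im=cv2.imread('pics/w16.png'); z=np.load('pics/w16.npz')
print(w2g(z['T'][:2,3]),z['T'][2,3])
out=[]
for h in (.066,.002):
    J=ortho(im,z['K'],z['T'],h,-.02,.08,-.05,.05,4000); grid(J,.08,.05,4000); out.append(J)
cv2.imwrite(f'pics/o_w16b.png',np.hstack(out))
E
```

```text
[0.02729578 0.06960109] 0.18134068991276472
```

View pics/o_w16b.png

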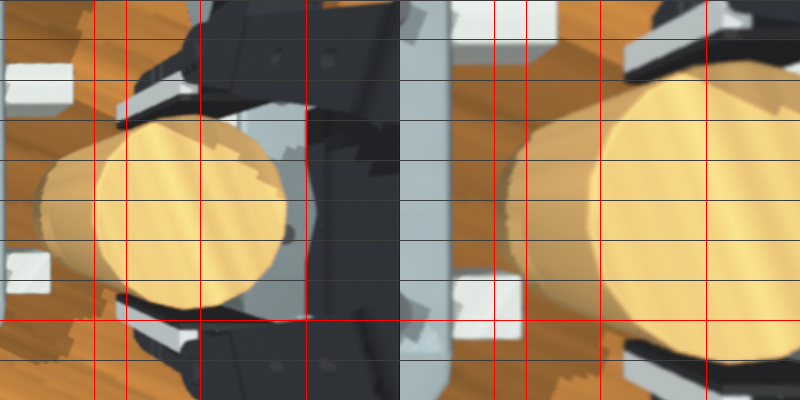

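```bash
python3 - <<'E'
from h import *
im=cv2.imread('pics/w14.png'); z=np.load('pics/w14.npz')
out=[]
for h in (.066,.002):
    J=ortho(im,z['K'],z['T'],h,.0,.1,-.05,.05,4000); grid(J,.1,.05,4000); out.append(J)
cv2.imwrite(f'pics/o_w14b.png',np.hstack(out))
E
```

```text
(no output)
```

View pics/o_w14b.png

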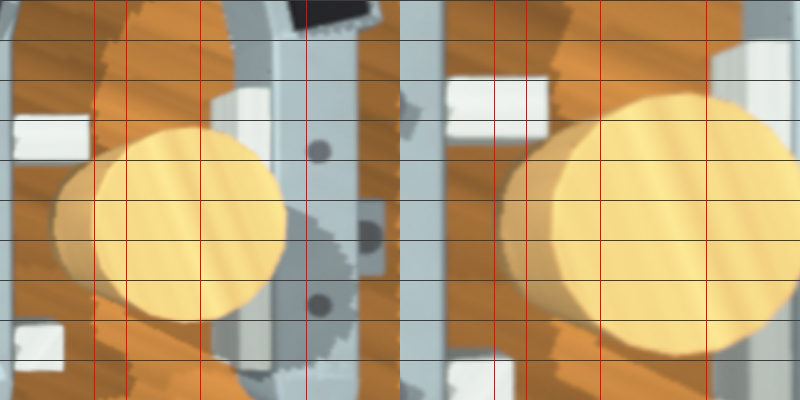

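arm_command --rows '[-0.3,0,0,0,0,0,-1,-0.6,0,0,0,0,0,-1,-0.9,0,0,0,0,0,-1,-1.2,0,0,0,0,0,-1,-1.5,0,0,0,0,0,-1]'

```text
time: 18.93
ee_pos: [0.6098, -0.194, 0.1125]
tcp_rot: [-90.1, -0.0, 22.2]
wrist_force: [3.7, -2.2, 1.0]
opening: 0.0494
```

arm_command --rows '[-0.3,0,0,0,0,0,-1,-0.6,0,0,0,0,0,-1,-0.9,0,0,0,0,0,-1,-1.2,0,0,0,0,0,-1,-1.5,0,0,0,0,0,-1]'

```text
time: 19.35
ee_pos: [0.5958, -0.1997, 0.1126]
tcp_rot: [-90.1, -0.0, 22.2]
wrist_force: [3.0, -1.8, 0.6]
opening: 0.0491
```

arm_command --rows '[-0.3,0,-0.1,0,0,0,-1,-0.7,0,-0.1,0,0,0,-1,-1.1,0,-0.1,0,0,0,-1,-1.6,0,-0.1,0,0,0,-1,-2.2,0,-0.1,0,0,0,-1,-2.9,0,-0.1,0,0,0,-1,-3.6,0,-0.1,0,0,0,-1,-4.4,0,-0.1,0,0,0,-1,-5.2,0,-0.1,0,0,0,-1,-6,0,-0.1,0,0,0,-1,-6.6,0,-0.1,0,0,0,-1,-6.8,0,-0.1,0,0,0,-1]'

```text
time: 20.35
ee_pos: [0.5322, -0.2263, 0.1124]
tcp_rot: [-90.0, 0.0, 22.2]
wrist_force: [2.4, 1.4, 2.1]
opening: 0.0493
```

```bash
python3 - <<'E'
from h import *
o=sensors.get_obs();print(o['time'],w2g(o['ee_pos']),o['ee_pos'],o['tcp_rot'],o['opening'],o['wrist_force'],o['q'])
c=snap('scene','s17'); W=cloud(c); im=c['pixels']
cv2.imwrite('pics/s17z.png',cv2.resize(im[110:310,180:465],(798,560),interpolation=cv2.INTER_CUBIC))
# tray from initial w/ scene+side: wall tops z~.025
for n in ('scene','side'):
    z=np.load(f'pics/{n}0.npz'); W=cloud(dict(z_map=z['z'],camera_matrix=z['K'],world_from_camera=z['T']))
    m=(W[...,2]>.018)&(W[...,2]<.031)&(W[...,0]>.42)&(W[...,0]<.75)&(W[...,1]>.1)&(W[...,1]<.36)
    n_,l,s,ce=cv2.connectedComponentsWithStats(m.astype(np.uint8)); 
    P=W[m][:,:2]; print(n,len(P),cv2.minAreaRect((P*1000).astype(np.float32)))
    m=(W[...,2]>.066)&(W[...,2]<.08)&(W[...,0]>.52)&(W[...,0]<.75)&(W[...,1]>.12)&(W[...,1]<.36)
    n_,l,s,ce=cv2.connectedComponentsWithStats(m.astype(np.uint8))
    for i in range(1,n_):
        if s[i,4]>40:
            Q=W[l==i]; print(n,'chk',cv2.minEnclosingCircle((Q[:,:2]*1000).astype(np.float32)),Q[:,2].mean())
E
```

```text
20.35 [-0.07066856 -0.00014327] [ 0.53217113 -0.22634817  0.11235016] [-8.99935647e+01  2.00398562e-02  2.21855866e+01] 0.04926741589737021 [2.35394558 1.37346944 2.1180566 ] [-2.30379295e+01  9.47361041e+00 -6.19106068e+00  7.43540120e+01
 -9.69284698e-03  4.47764865e+01]
scene 1782 ((578.6882934570312, 210.57681274414062), (197.33082580566406, 216.981201171875), 80.46748352050781)
scene chk ((620.46728515625, 198.59820556640625), 25.251384735107422) 0.07137927746960428
scene chk ((631.0545654296875, 264.1972351074219), 25.207279205322266) 0.07142503856273534
side 1499 ((574.623779296875, 211.3121337890625), (198.32794189453125, 218.9896240234375), 80.18275451660156)
side chk ((614.5989990234375, 199.37826538085938), 25.57631492614746) 0.0722095178867745
side chk ((625.9356079101562, 264.93096923828125), 25.846925735473633) 0.07221719615670454
```

View pics/s17z.png

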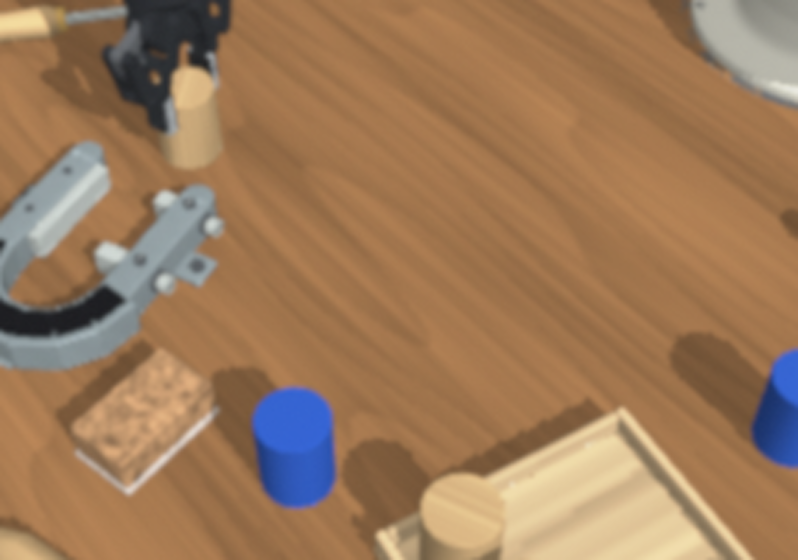

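arm_command --rows '[0,-1,0,0,0,0,-1,0,-3,0,0,0,0,-1,0,-6,0,0,0,0,-1,0,-9,0,0,0,0,-1,0,-11,0,0,0,0,-1,0.7,-11,1.8,0,0,0,-1,1.9,-11,4.8,0,0,0,-1,3.2,-11,8.2,0,0,0,-1,4.5,-11,11.6,0,0,0,-1,5.8,-11,15,0,0,0,-1,7.1,-11,18.4,0,0,0,-1,8.4,-11,21.8,0,0,0,-1]' --force 30

```text
time: 21.4
ee_pos: [0.528, 0.0094, 0.2226]
tcp_rot: [-90.0, 0.0, 22.2]
wrist_force: [1.6, -0.4, -0.6]
opening: 0.0495
```

arm_command --rows '[1.3,0,3.3,0,0,0,-1,2.6,0,6.6,0,0,0,-1,3.9,0,9.9,0,0,0,-1,5.2,0,13.2,0,0,0,-1,6.4,0,16.5,0,0,0,-1,7.5,0,19.4,0,0,0,-1,8.3,0,21.5,0,0,0,-1,8.7,0,22.4,0,0,0,-1,8.7,0,22.5,0,0,0,-1,8.7,0,22.5,0,0,0,-1]'

```text
time: 22.23
ee_pos: [0.5238, 0.2488, 0.2221]
tcp_rot: [-90.0, 0.1, 22.3]
wrist_force: [-0.5, 0.4, -1.0]
opening: 0.0489
```

```bash
python3 - <<'E'
from h import *
o=sensors.get_obs();print(o['time'],o['ee_pos'],o['tcp_rot'],o['opening'],o['wrist_force'],o['q'])
c=snap('wrist','w18'); c=snap('side','d18'); 
cv2.imwrite('pics/d18z.png',cv2.resize(c['pixels'][120:330,180:410],(800,730))[:600])
print(cmd([.5234,.2484,.120],22.2))
z=np.load('pics/w18.npz'); W=cloud(dict(z_map=z['z'],camera_matrix=z['K'],world_from_camera=z['T']))
E
```

```text
22.2333 [0.52380829 0.24875999 0.22214717] [-9.00288316e+01  6.02699609e-02  2.22726370e+01] 0.048934580989927576 [-0.47069619  0.35753717 -0.96608431] [ 2.54126846e+01  8.24094952e+00  4.60038717e+00  8.64211964e+01
 -2.54869118e-02  9.31400462e+01]
(array([-0.03, 10.24,  0.09]), array([ 0.02, -0.03, -0.03]))
```

View pics/w18.png

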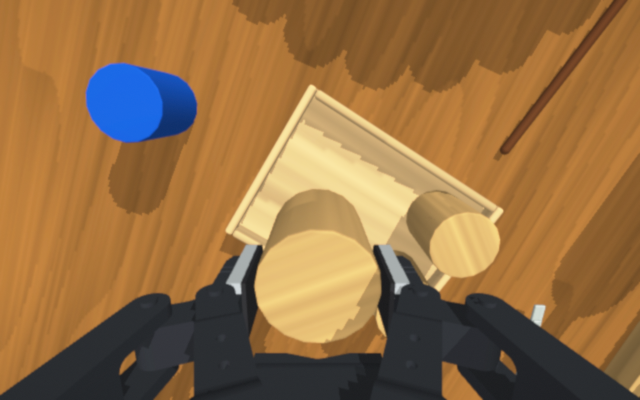

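View pics/d18z.png

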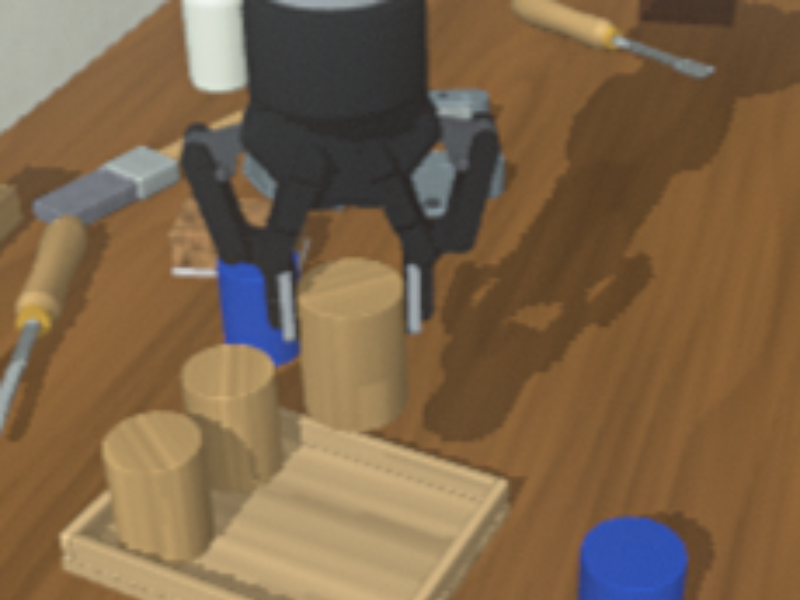

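```bash
python3 - <<'E'
from h import *
z=np.load('pics/w18.npz');K,T=z['K'],z['T']
def ray(u,v,h):
    d=T[:3,:3]@np.array([(u-K[0,2])/K[0,0],-(v-K[1,2])/K[1,1],-1]); return (T[:3,3]+d*(h-T[2,3])/d[2])[:2]
O=np.array([.5678,.2410]); a=np.radians(-9.5); e=np.array([np.cos(a),np.sin(a)]); n=np.array([-e[1],e[0]])
for u,v in [(313,87),(502,211),(228,231)]:
    p=ray(u,v,.025); print(p.round(4),((p-O)@e).round(4),((p-O)@n).round(4))
p=np.array([.5238,.2488]); print((p-O)@e,(p-O)@n)
E
```

```text
[0.4882 0.3244] -0.0923 0.0691
[0.6689 0.2934] 0.091 0.0684
[0.4651 0.1911] -0.093 -0.0662
-0.0446839377933514 0.00043093303412060173
```

arm_command --rows '[0,2,0,0,0,0,-1,0,5,0,0,0,0,-1,0,7.5,0,0,0,0,-1,0,9,0,0,0,0,-1,0,9.6,0,0,0,0,-1,0,9.9,0,0,0,0,-1,0,10.1,0,0,0,0,-1,0,10.2,0,0,0,0,-1,0,10.2,0,0,0,0,-1]'

```text
time: 23.08
ee_pos: [0.5245, 0.2488, 0.1214]
tcp_rot: [-90.0, -0.1, 22.2]
wrist_force: [0.4, 0.1, -1.3]
opening: 0.0494
```

arm_command --rows '[0,0.05,0,0,0,0,-1,0,0.1,0,0,0,0,-1]'

```text
time: 23.25
ee_pos: [0.5243, 0.249, 0.1201]
tcp_rot: [-90.0, -0.1, 22.2]
wrist_force: [0.5, -0.4, -1.0]
opening: 0.049
```

arm_command --rows '[0,0.05,0,0,0,0,-1,0,0.1,0,0,0,0,-1]'

```text
time: 23.42
ee_pos: [0.5241, 0.2491, 0.1194]
tcp_rot: [-90.0, -0.1, 22.2]
wrist_force: [-3.4, -0.9, 10.1]
opening: 0.0491
```

arm_command --rows '[0,0.05,0,0,0,0,-1,0,0.05,0,0,0,0,-1]'

```text
time: 23.58
ee_pos: [0.5241, 0.2491, 0.1194]
tcp_rot: [-90.0, -0.1, 22.2]
wrist_force: [-4.0, -1.3, 9.0]
opening: 0.049
```

arm_command --rows '[0,-0.1,0,0,0,0,-1,0,-0.1,0,0,0,0,0.18,0,-0.1,0,0,0,0,0.25,0,-0.1,0,0,0,0,0.35,0,-0.1,0,0,0,0,0.45,0,-0.1,0,0,0,0,0.6,0,-0.1,0,0,0,0,0.75,0,-0.1,0,0,0,0,0.75]'

```text
time: 24.25
ee_pos: [0.524, 0.2489, 0.1188]
tcp_rot: [-90.0, 0.0, 22.2]
wrist_force: [0.5, -0.5, -0.3]
opening: 0.0747
```

```bash
python3 - <<'E'
from h import *
o=sensors.get_obs();print(o['time'],o['ee_pos'],o['opening'],o['wrist_force'])
c=snap('side','d19'); 
cv2.imwrite('pics/d19z.png',cv2.resize(c['pixels'][160:320,180:390],(788,600)))
E
```

```text
24.25 [0.52396134 0.24886719 0.11876519] 0.07472226576196954 [ 0.50023048 -0.47107952 -0.31559688]
```

View pics/d19z.png

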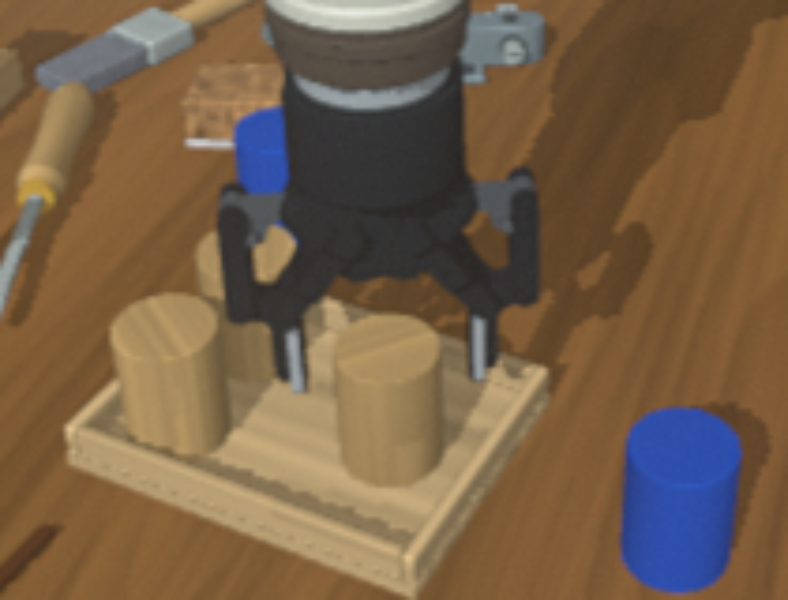

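arm_command --rows '[0,-1,0,0,0,0,0.75,0,-3,0,0,0,0,0.75,0,-6,0,0,0,0,0.75,0,-10,0,0,0,0,0.75,0,-14,0,0,0,0,0.75,0,-15,0,0,0,0,0.75,0,-15,0,0,0,0,0.75]'

```text
time: 24.88
ee_pos: [0.5249, 0.2493, 0.274]
tcp_rot: [-90.0, -0.4, 22.2]
wrist_force: [-0.5, 0.3, 0.2]
opening: 0.075
```

```bash
python3 - <<'E'
from h import *
o=sensors.get_obs();print(o['time'],o['ee_pos'],o['wrist_force'])
c=snap('wrist','w20'); c=snap('side','d20'); W=cloud(c)
m=(W[...,2]>.066)&(W[...,2]<.08)&(W[...,0]>.45)&(W[...,0]<.75)&(W[...,1]>.12)&(W[...,1]<.36)
n_,l,s,ce=cv2.connectedComponentsWithStats(m.astype(np.uint8))
O=np.array([.5678,.2410]); a=np.radians(-9.5); e=np.array([np.cos(a),np.sin(a)]); n=np.array([-e[1],e[0]])
for i in range(1,n_):
    if s[i,4]>40:
        Q=W[l==i]; (x,y),r=cv2.minEnclosingCircle((Q[:,:2]*1000).astype(np.float32)); p=np.array([x,y])/1000-O; A=np.c_[Q[:,:2],np.ones(len(Q))]
        print((p@e).round(4),(p@n).round(4),r,Q[:,2].mean(),np.ptp(Q[:,2]))
cv2.imwrite('pics/d20z.png',cv2.resize(c['pixels'][160:320,180:390],(788,600)))
E
```

```text
24.8833 [0.52485475 0.24927057 0.27402965] [-0.48797311  0.27123451  0.15141823]
0.0545 -0.0323 26.252538681030273 0.07221556078679163 0.00971261584814137
0.0537 0.0337 25.127681732177734 0.07221671054158356 0.008952197513989624
-0.0471 0.0013 26.01251983642578 0.07217231704354525 0.009168636765064075
```

View pics/d20z.png

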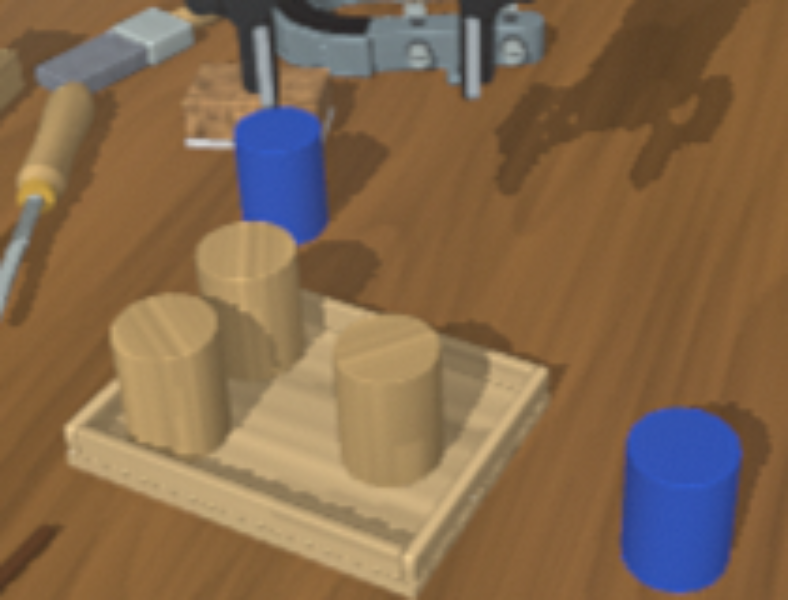

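View pics/w20.png

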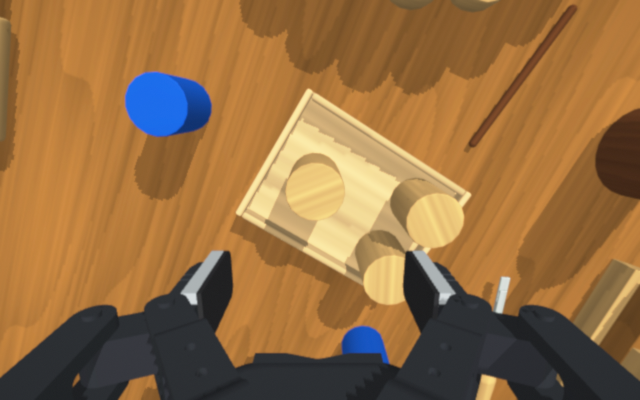

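All three plugs stand upright in the tray (wrist picture, plug at about (316,190), checked plugs at (388,278) and (435,218)), and the gripper is clear of them. I am handing the job in.

```bash
python3 -c "
from h import *
print(bot.job_done())"
```

```text
the job is handed in; nothing more can be done
None
```

I checked the plug in the gauge, set it in the tray and handed the job in at about 25 s of the 67 s allowed.

- **Gauging:** I pushed the plug upright along the bench with shut fingers, through the go gap and up to the no-go anvil. I held it there for about 0.6 s at a steady 5 N or so, with the arm at rest.
- **Drawing out and placing:** I gripped it above the gauge and drew it out of the open end without lifting. Side force on the way out stayed at about 3 N. I then carried it to the tray, set it down and released it.

**Last checks:** the plug stands at about x = -47, y = 1 mm in the tray's frame. The checked plugs are still at about (54, 34) and (54, -32) mm. All three tops are level at 72 mm, the wrist force is near zero, and the gripper is about 15 cm above its release height.

**What disagreed:**
- **Stop position:** the pictures put the plug's x at the stop at about 47 mm while pressed and 44 mm after I let go. The anvil corner geometry gives about 45 to 46 mm. All are above the 42 mm needed. It rested against the corner at slightly positive y, not fully seated at (49, -1.5).
- **Camera offset:** the wrist camera seems to be off by about 2 mm, and the scene and side cameras differ by about 5 mm in x.
- **Set-down force:** on setting down, the upward force reached about 10 N, so I eased off before opening the fingers.

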